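# Move the locking cover to the filled tube rack

### The job

The rack full of tubes has to travel, but the locking cover is still on the empty rack. Squeeze the cover's two side tabs together and lift it off, leaving the empty rack standing on the bench, then set it squarely on the filled rack, let the tabs go and press the cover's top gently until it is fully home and both hooks click under the rack's edge. Squeeze and press no harder than it needs, keep both racks about where they stand and leave the other things on the bench alone.

Things in the scene. Friction and masses are not known exactly. Their poses are not given: they have to be found in the camera images.
- cover_mid (a point): Centre, half-way up, of the snap-fit cover: a grey hood with a clear window, 106 x 46 x 26 mm, 2 mm walls, open below, about 80 g. x along its long side, z up. 47 mm above a rack's underside when home. Its rim fits over a rack's collar with 1.2 mm play each side and rests on the shoulder. A rocker tab is hinged on the middle of each long side, 7 mm below this point, its pad above the hinge.
- tab_left (a joint): Angle of the tab on the cover's +y side, rad: 0 sprung out, its hook 2.4 mm under the rack's flange with 0.6 mm play up and down; above 0.19 the hook is clear; about 0.25 pad upright; stop at 0.29. About 1 N at the pad starts it, 5 N holds it in, over 50 N breaks it. Near 0.17 its hook only leans on the flange's side: not caught.
- tab_right (a joint): The same for the tab on the cover's -y side. The hooks reach 14 mm below the cover's rim. Inside the cover a clear sprung plate holds tubes down: it meets the caps of a full rack 3 mm before home, resists with 8 to 14 N and pushes the cover back up 2 to 3 mm as the tabs are let go. Pressed then on the middle of its top, with the tabs free, the cover goes home with a click at about 17 to 25 N.
- tab_left_pad (a point): Middle of the outer face of the +y tab's thumb pad, 24 mm wide along the cover's x, the upper 20 mm of the cover's height. At rest the pads lean out (62 mm across at their tops, which are level with the cover's top); squeezed upright by flat fingers they stand about 53 mm apart, the hooks are clear and the cover can be carried by them. 
- tab_right_pad (a point): Middle of the outer face of the -y tab's thumb pad, 24 mm wide along the cover's x, the upper 20 mm of the cover's height. At rest the pads lean out (62 mm across at their tops, which are level with the cover's top); squeezed upright by flat fingers they stand about 53 mm apart, the hooks are clear and the cover can be carried by them. Fingers drag some mm on them.
- rack_empty: The empty white tube rack (0.17 kg, loose), 3 x 8 open holes, which carries the cover at the start: 106 x 46 mm, 34 mm high to its shoulder. Origin: centre of its underside, x along its long side, z up. Its shoulder is the top of a 5 mm thick flange, 3 mm wider all round than the body below; on it stands a collar 100 x 40 mm, 6 mm high, rounded on top. It comes up with the cover if a tab is still hooked.
- rack_full: The filled white rack (0.2 to 0.35 kg, loose), 3 x 8 grey-capped tubes up to 52 mm high, no cover: 106 x 46 mm, 34 mm high to its shoulder. Origin: centre of its underside, x along its long side, z up. Its shoulder is the top of a 5 mm thick flange, 3 mm wider all round than the body below; on it stands a collar 100 x 40 mm, 6 mm high, rounded on top. 
- cover_top: The cover's flat top panel, grey frame and clear window, 106 x 46 mm; origin at the middle of its upper face, 13 mm above cover_mid, 60 mm above a rack's underside when home. Thin and springy: it gives by about 1 mm for each 8 N, so its height under a fingertip does not tell whether the cover is home. Pressing it with over 35 N breaks it.
- petri_dish: Round covered dish, 60 mm across, 15 mm high, between the racks; origin under its centre. Bystander.
- vial: Brown glass vial with a white cap, 27 mm across, 68 mm high; origin under its centre. Bystander.
- marker_pen: Black pen, 125 mm long, lying; origin under its middle. Bystander.
- forceps: Steel forceps, 130 mm long, lying flat, 3 mm high; origin under the middle. Bystander.
- timer: White timer, 62 x 70 x 14 mm; origin under its centre. Bystander.
- wash_bottle_a: White wash bottle with a red cap, 66 mm across, 207 mm high over its spout; origin under its centre. Bystander.
- wash_bottle_b: A second wash bottle like it. Bystander.
Not all that is in view belongs to the job. What is shaped like the rack_full but orange or yellow is not meant.

How it is judged:
By the outcome, as a careful person would: the job done as asked, in the order asked, and still so for the second after the job is handed in, with the robot touching nothing.
It also fails if it takes over 48 s, if anything falls off the work surface, if the arm or the gripper's body presses on something with over 40 N, if the wrist force passes 120 N, or if a joint passes its speed limit or range.

### The arm

A 6-joint arm with a two-finger parallel gripper is mounted at the origin on the work surface. World frame = base frame: x ahead of the robot, y to its left, z up, the work surface at z = 0. Lengths are in m, angles in degrees, forces in N, time in s.
With the tool pointing down it reaches from about 0.25 to 0.725 m from the base axis. Payload 9.7 kg.
Tool frame: the origin (TCP) lies midway between the tips of the shut fingers; the grasp point (between the pads) lies 19 mm behind it; z points along the fingers, x is the direction in which the jaws open and shut, and the axes are right-handed (so a half turn about z gives the same grasp; the last joint's range is limited). The gripper opens to 85 mm and grips with 20 to 120 N. Pads are 22 mm wide; open, the fingers measure 114 mm over their backs; the gripper's body (76 mm by 85 mm) begins 54 mm behind the grasp point. The pads swing forward as they close: fully open they stand 13 mm farther back than shut.
Start: joints at [-67.609, 4.979, 10.078, 95.1, 0, 90], TCP at [0.21, -0.509, 0.231] pointing down, gripper open.
Joint ranges: [-179.16, 179.16], [-48.56, 103.87], [-65.8, 70.77], [-126.05, 130.52], [-82.76, 87.17], [-180, 180]. Speed limits (degrees/s): [127.2, 127.2, 147.25, 180, 180, 180].

### API

Orientations are given as [roll, pitch, yaw] about the fixed x, y, z axes, in that order (R = Rz(yaw) Ry(pitch) Rx(roll)).
In Python, from workcell import bot, optics gives the robot as it stands.
- The arm moves only by the shell command python3 -m creep 'ROWS' [FORCE]. ROWS is JSON, a list of rows, each a list of 7 numbers: the shift along the tool's x, y, z in m, then the turn, a rotation vector about the tool's x, y, z in rad, then the opening, from 0 (shut) to 1 (fully open). A call has 1 to 8 rows; each row is the pose to reach, as a shift and turn from the pose commanded when the call began, along the tool's axes at that moment; what a row does not reach only later rows make up. A row lasts 1/10 s, in which the tool goes at most 50 mm and 8.59 degrees, less where a joint would pass 70% of its speed; a pose out of reach is approached as far as the arm can. A call with a gripper value outside its range is refused whole. The fingers move at their own pace and stop on an object; FORCE is the grip in N (left out, the last holds). Time passes only in rows, so rows that repeat a pose let the fingers close. It gives the time, the measured TCP pose, the force and the opening at its end, in the units of the state.
- bot.get_obs(): the state, without advancing time (a new reading comes with each control period).
- optics.camera(name): name is "scene" or "top" or "wrist"; returns the picture (384x512x3 uint8, red, green, blue); there is no depth.
- optics.camera_params(name): a dict with "camera_matrix" (3x3 intrinsics, pixels), "R" (3x3) and "t" (3): a world point X has camera coordinates R X + t; the wrist camera has in their place "mount" (4x4, takes a point from camera to tool coordinates, whose origin is the TCP and whose axes are the tool frame's). Camera axes: x right, y down, z forward; pixel columns grow to the right and rows downward; lengths in m; the calibration is good to about 2 mm. A picture is of the moment at which its call begins: read the wrist's pose just before it. camera_params takes no time and is no camera call.
- bot.job_done(): hands the job in, once; it reports no verdict.
The state is a dict: "time": time; "q": joint angles; "qd": joint speeds; "joint_efforts": joint torques, N m; "ee_pos": TCP position; "tcp_rot": TCP orientation; "wrist_force": force on the tool from outside, world axes, zero at the start; "torque": the same for the moment, N m; "opening": finger opening in m.
Only numpy, scipy, OpenCV 4.12 (cv2) and the standard library are available. Lean on these libraries where they do the work, as an engineer would, in place of code of your own. Each camera call takes 0.05 s, during which the arm holds its last target.

## Working session

There is one attempt and no reset: what is moved stays moved. The work goes in short steps, Python scripts to look and compute and a shell command to move; the robot and the scene stay as the last step left them, time stands still between calls to the robot, and variables do not carry over. Pictures are saved under pics/ and viewed, and the job is handed in when it is done.

```bash
ls; mkdir -p pics
python3 - <<'E'
from workcell import bot, optics
import cv2
print(bot.get_obs())
for n in ["scene","top"]:
    im=optics.camera(n); cv2.imwrite(f"pics/{n}0.png",im[:,:,::-1])
    print(n,optics.camera_params(n))
print(optics.camera_params("wrist"))
E
```

```text
pics
{'time': 0.0, 'q': array([-6.76088998e+01,  5.01108771e+00,  1.00351154e+01,  9.51008974e+01,
       -1.53549400e-03,  8.99995168e+01]), 'qd': array([ 0.03749619, -0.06211602, -0.00934616, -0.17323948,  0.02553935,
        0.08996549]), 'joint_efforts': array([-1.63518805e-03, -5.20389211e+01,  4.64803720e+01,  1.64825411e-02,
       -8.70093527e-05,  9.13351101e-06]), 'ee_pos': array([ 0.20941297, -0.50831808,  0.23058912]), 'tcp_rot': array([ 1.79998465e+02,  7.68697079e-02, -6.76084167e+01]), 'wrist_force': array([-0.50747991,  0.36843814,  0.5747434 ]), 'torque': array([-0.02796406, -0.00158708, -0.00011132]), 'opening': 0.08574454472589922}
scene {'camera_matrix': array([[423.9672751 ,   0.        , 258.34492559],
       [  0.        , 423.9672751 , 189.54069102],
       [  0.        ,   0.        ,   1.        ]]), 'R': array([[-0.71610317,  0.69753773, -0.02524615],
       [ 0.40906045,  0.39009123, -0.82492326],
       [-0.56556679, -0.60105736, -0.56468067]]), 't': array([ 0.39587713, -0.16807106,  1.34693227])}
top {'camera_matrix': array([[451.81083103,   0.        , 258.43818772],
       [  0.        , 451.81083103, 193.79331698],
       [  0.        ,   0.        ,   1.        ]]), 'R': array([[-0.01216893, -0.99991034, -0.00558848],
       [-0.98985231,  0.01283747, -0.14151893],
       [ 0.14157799,  0.00380963, -0.98991977]]), 't': array([-0.02663466,  0.558955  ,  1.14425038])}
{'camera_matrix': array([[278.09474401,   0.        , 260.2672157 ],
       [  0.        , 278.09474401, 191.29084449],
       [  0.        ,   0.        ,   1.        ]]), 'mount': array([[ 9.99999657e-01,  8.16319126e-04,  1.39777187e-04,
        -5.34103438e-05],
       [-8.21708254e-04,  9.56839895e-01,  2.90614418e-01,
        -7.37710860e-02],
       [ 1.03489719e-04, -2.90614433e-01,  9.56840238e-01,
        -1.43618539e-01],
       [ 0.00000000e+00,  0.00000000e+00,  0.00000000e+00,
         1.00000000e+00]])}
```

View pics/scene0.png

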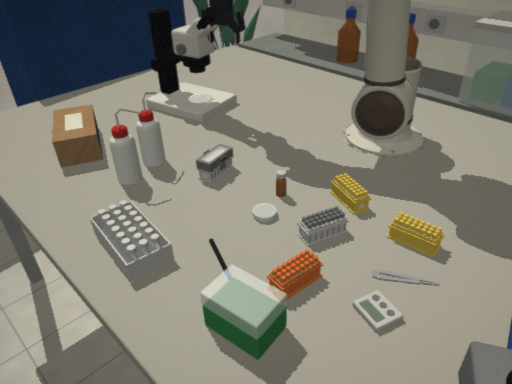

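View pics/top0.png

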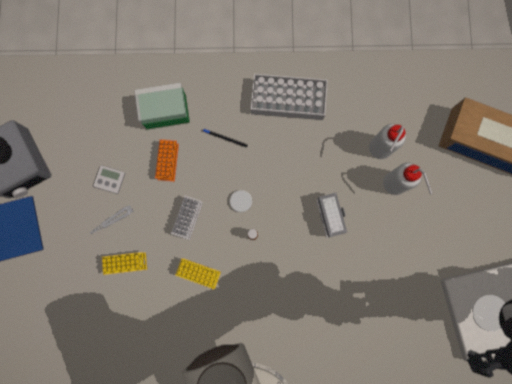

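The full rack candidates in the top image are the grey-capped rack (187,217), orange (167,160), yellow (124,263) and yellow (198,273). I take the grey-capped one. The cover is the grey hood at (333,214) and the large box (290,96) is a bigger tube tray. Next I take close crops.

```bash
cat > h.py <<'E'
import numpy as np, cv2
from workcell import bot, optics
from scipy.spatial.transform import Rotation as Ro
def ray(name,uv,z,T=None):
    p=optics.camera_params(name); K=p["camera_matrix"]
    d=np.linalg.inv(K)@np.array([uv[0],uv[1],1.])
    if name=="wrist":
        M=T@p["mount"]; c=M[:3,3]; d=M[:3,:3]@d
    else:
        c=-p["R"].T@p["t"]; d=p["R"].T@d
    return c+d*(z-c[2])/d[2]
def proj(name,X,T=None):
    p=optics.camera_params(name); K=p["camera_matrix"]; X=np.atleast_2d(X)
    if name=="wrist":
        M=np.linalg.inv(T@p["mount"]); x=X@M[:3,:3].T+M[:3,3]
    else: x=X@p["R"].T+p["t"]
    x=x@K.T
    return x[:,:2]/x[:,2:]
def tcp():
    o=bot.get_obs(); T=np.eye(4); T[:3,3]=o["ee_pos"]; T[:3,:3]=Ro.from_euler("xyz",o["tcp_rot"],degrees=True).as_matrix(); return T,o
def crop(im,c,w,h,s,fn):
    x0=int(c[0]-w/2);y0=int(c[1]-h/2)
    a=im[max(y0,0):y0+h,max(x0,0):x0+w]; cv2.imwrite(fn,cv2.resize(a,None,fx=s,fy=s,interpolation=cv2.INTER_CUBIC)[:,:,::-1])
    return x0,y0
E
python3 - <<'E'
from h import *
im=cv2.imread("pics/top0.png")[:,:,::-1]; 
a=im[185:250,160:220]; b=im[185:250,305:365]
c=np.hstack([a,b]); cv2.imwrite("pics/c1.png",cv2.resize(c,None,fx=6,fy=6,interpolation=cv2.INTER_CUBIC)[:,:,::-1])
im=cv2.imread("pics/scene0.png")[:,:,::-1]
a=im[195:255,290:355]; b=im[130:190,185:250]
c=np.hstack([a,b]); cv2.imwrite("pics/c2.png",cv2.resize(c,None,fx=6,fy=6,interpolation=cv2.INTER_CUBIC)[:,:,::-1])
print("full",ray("top",(187,217),.05),"cover",ray("top",(333,214),.06))
for n,uv in dict(dish=(241,201),vial=(252,234),pen=(225,138)).items(): print(n,ray("top",uv,.02))
E
```

```text
full [0.49899717 0.15138616 0.05      ] cover [ 0.50102342 -0.22368483  0.06      ]
dish [0.54263628 0.01301811 0.02      ]
vial [ 0.45475304 -0.0153419   0.02      ]
pen [0.71548646 0.0552842  0.02      ]
```

View pics/c1.png

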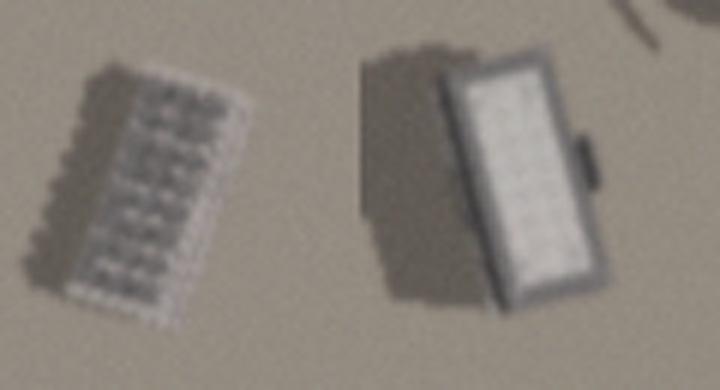

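View pics/c2.png

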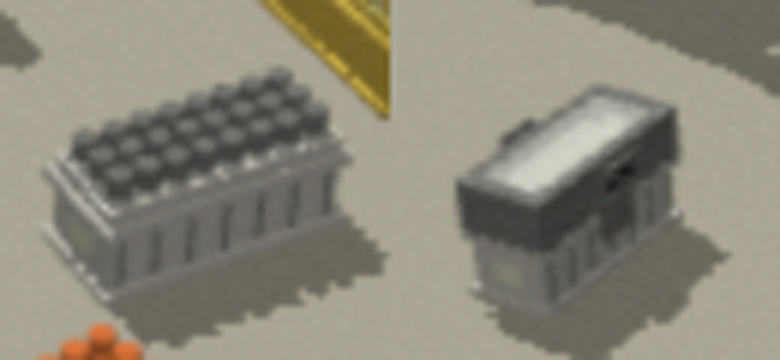

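```bash
python3 -m creep '[[-0.153,-0.378,-0.02,0,0,-1.19,1],[-0.153,-0.378,-0.02,0,0,-1.19,1],[-0.153,-0.378,-0.02,0,0,-1.19,1],[-0.153,-0.378,-0.02,0,0,-1.19,1],[-0.153,-0.378,-0.02,0,0,-1.19,1],[-0.153,-0.378,-0.02,0,0,-1.19,1],[-0.153,-0.378,-0.02,0,0,-1.19,1],[-0.153,-0.378,-0.02,0,0,-1.19,1]]'
```

```text
time: 0.9
ee_pos: [0.4959, -0.2271, 0.2508]
tcp_rot: [-180.0, 0.0, 0.9]
wrist_force: [0.8, -1.6, -0.2]
opening: 0.0854
```

```bash
python3 -m creep '[[0.005,-0.003,0,0,0,-1.19,1],[0.005,-0.003,0,0,0,-1.19,1],[0.005,-0.003,0,0,0,-1.19,1],[0.005,-0.003,0,0,0,-1.19,1],[0.005,-0.003,0,0,0,-1.19,1],[0.005,-0.003,0,0,0,-1.19,1],[0.005,-0.003,0,0,0,-1.19,1],[0.005,-0.003,0,0,0,-1.19,1]]' && python3 -m creep '[[0,0,0,0,0,-0.64,1],[0,0,0,0,0,-0.64,1],[0,0,0,0,0,-0.64,1],[0,0,0,0,0,-0.64,1],[0,0,0,0,0,-0.64,1],[0,0,0,0,0,-0.64,1]]'
python3 - <<'E'
from h import *
T,o=tcp(); im=optics.camera("wrist"); np.save("Tw1.npy",T)
cv2.imwrite("pics/w1.png",im[:,:,::-1]); print(o["ee_pos"],o["tcp_rot"],o["q"],o["time"])
E
```

```text
time: 1.7
ee_pos: [0.4997, -0.2257, 0.2504]
tcp_rot: [-180.0, -0.0, 69.1]
wrist_force: [0.6, 0.2, -0.3]
opening: 0.0854
time: 2.3
ee_pos: [0.4997, -0.2258, 0.2505]
tcp_rot: [-180.0, -0.0, 105.4]
wrist_force: [0.5, -0.6, -0.5]
opening: 0.0853
[ 0.49969238 -0.22576623  0.25052155] [-1.79971493e+02 -2.60904017e-02  1.05446778e+02] [-2.43148968e+01  5.26676630e+00  1.25405420e+01  9.73123766e+01
  1.82308353e-03 -3.97616817e+01] 2.3
```

View pics/w1.png

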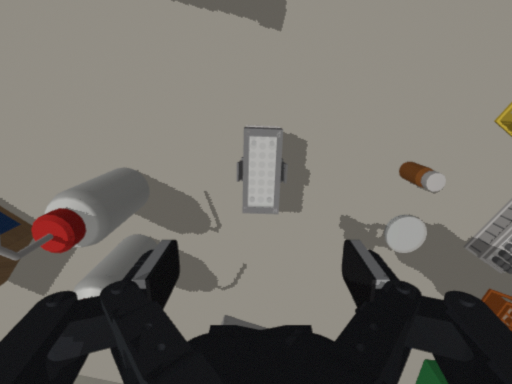

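Run:
```python
from h import *
im=cv2.imread("pics/w1.png")[:,:,::-1]
print(crop(im,(262,170),70,100,6,"pics/w1c.png"))
T=np.load("Tw1.npy")
print(ray("wrist",(57,232),.2,T),ray("wrist",(130,190),.0,T),ray("wrist",(405,233),.015,T),ray("wrist",(432,182),.068,T))
```

```text
(227, 120)
[ 0.55748505 -0.37052763  0.2       ] [ 0.59251029 -0.39963489  0.        ] [0.54364479 0.01077847 0.015     ] [ 0.45624755 -0.02137685  0.068     ]
```

View pics/w1c.png

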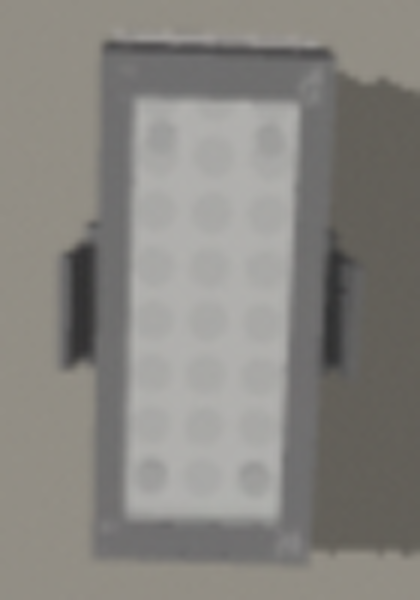

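Run:
```python
from h import *
T=np.load("Tw1.npy")
c=np.array([(105,52),(331,58),(308,562),(93,556)])/6-.42+[227,120]
P=np.array([ray("wrist",u,.06,T) for u in c]); print(P.round(4),P.mean(0))
for i in range(4): print(np.linalg.norm(P[i]-P[i-1]))
d=(P[0]+P[1]-P[2]-P[3]);print(np.degrees(np.arctan2(d[1],d[0])))
d=(P[0]+P[3]-P[2]-P[1]);print(np.degrees(np.arctan2(d[1],d[0])))
# check against top image
print(proj("top",P.mean(0)), proj("scene",P.mean(0)))
print("topcentre est",ray("top",(332.8,214.3),.06))
```

```text
[[ 0.4561 -0.2574  0.06  ]
 [ 0.4454 -0.2144  0.06  ]
 [ 0.5479 -0.1886  0.06  ]
 [ 0.5589 -0.2334  0.06  ]] [ 0.50206357 -0.22346252  0.06      ]
0.10557819471327515
0.04429343447944812
0.10575212833064344
0.04607524840405162
-166.3807598813405
-76.11353211431144
[[332.89853909 213.59580014]] [[214.23579978 153.33124278]]
topcentre est [ 0.50026052 -0.22314681  0.06      ]
```

```bash
python3 -m creep '[[0.002,0.003,0.12,0,0,0.03,0.9],[0.002,0.003,0.12,0,0,0.03,0.9],[0.002,0.003,0.12,0,0,0.03,0.9],[0.002,0.003,0.12,0,0,0.03,0.9],[0.002,0.003,0.12,0,0,0.03,0.9]]' 20
python3 - <<'E'
from h import *
T,o=tcp(); im=optics.camera("wrist"); np.save("Tw2.npy",T)
cv2.imwrite("pics/w2.png",im[:,:,::-1]); print(o["ee_pos"],o["tcp_rot"],o["wrist_force"],o["time"],o["opening"])
for off in (0,.005,.01,.013):
  P=np.array([[s*o["opening"]/2,0,-off,1]for s in(1,-1)])@T.T
  print(off,proj("wrist",P[:,:3],T))
E
```

```text
time: 2.85
ee_pos: [0.5023, -0.2232, 0.1318]
tcp_rot: [180.0, 0.0, 103.7]
wrist_force: [0.5, -0.3, 1.1]
opening: 0.0767
[ 0.50228585 -0.22316468  0.13176933] [1.79982824e+02 1.48895600e-02 1.03656879e+02] [ 0.48064727 -0.26373693  1.13964795] 2.85 0.07666298761851335
0 [[327.17855568 242.68940175]
 [193.03619899 242.59141533]]
0.005 [[329.25601045 246.8976543 ]
 [190.94905425 246.79718109]]
0.01 [[331.46658302 251.37556054]
 [188.72815258 251.27247789]]
0.013 [[332.86225005 254.20273127]
 [187.3259545  254.09802063]]
```

View pics/w2.png

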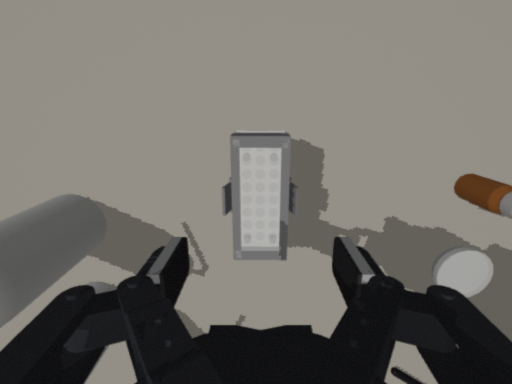

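Run:
```python
from h import *
im=cv2.imread("pics/w2.png")[:,:,::-1]
print(crop(im,(260,197),100,140,5,"pics/w2c.png"))
```

```text
(210, 127)
```

View pics/w2c.png

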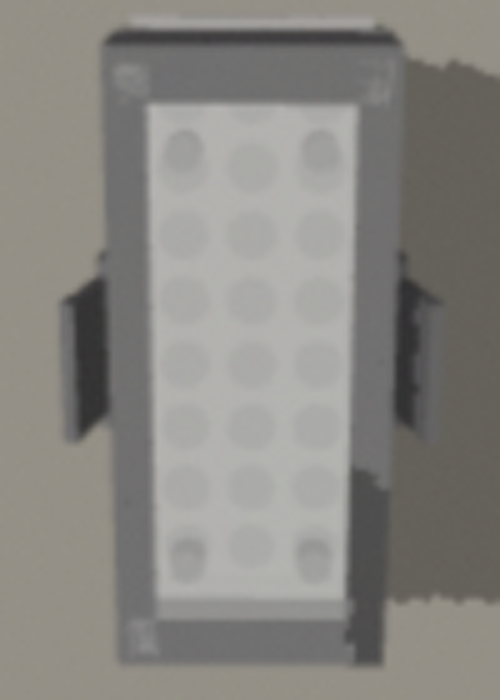

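Run:
```python
from h import *
T=np.load("Tw2.npy")
c=np.array([(103,44),(404,44),(383,663),(119,663)])/5-.4+[210,127]
P=np.array([ray("wrist",u,.06,T) for u in c]); print(P.mean(0))
for i in range(4): print(np.linalg.norm(P[i]-P[i-1]))
L=(np.linalg.inv(T)@np.c_[P,np.ones(4)].T).T; print(L.round(4),L.mean(0))
```

```text
[ 0.50212925 -0.22332633  0.06      ]
0.10655345427673574
0.045917638068367315
0.10654725741099358
0.046138755951313684
[[-0.0229 -0.0535  0.0718  1.    ]
 [ 0.023  -0.0535  0.0717  1.    ]
 [ 0.0228  0.053   0.0718  1.    ]
 [-0.0233  0.0531  0.0718  1.    ]] [-1.01455247e-04 -2.11852397e-04  7.17692951e-02  1.00000000e+00]
```

```bash
python3 -m creep '[[0,0,0.045,0,0,0,0.9],[0,0,0.08,0,0,0,0.9],[0,0,0.095,0,0,0,0.9],[0,0,0.095,0,0,0,0.9],[0,0,0.095,0,0,0,0.74],[0,0,0.095,0,0,0,0.74]]' 20
python3 - <<'E'
from h import *
T,o=tcp(); im=optics.camera("wrist"); np.save("Tw3.npy",T)
cv2.imwrite("pics/w3.png",im[:,:,::-1]); print(o["ee_pos"],o["wrist_force"],o["time"],o["opening"])
E
```

```text
time: 3.5
ee_pos: [0.5035, -0.2237, 0.0384]
tcp_rot: [179.8, 0.1, 103.7]
wrist_force: [-0.8, 0.8, 0.2]
opening: 0.063
[ 0.50348352 -0.22368885  0.03837539] [-0.75010727  0.75686172  0.17456181] 3.5 0.06298518661855616
```

View pics/w3.png

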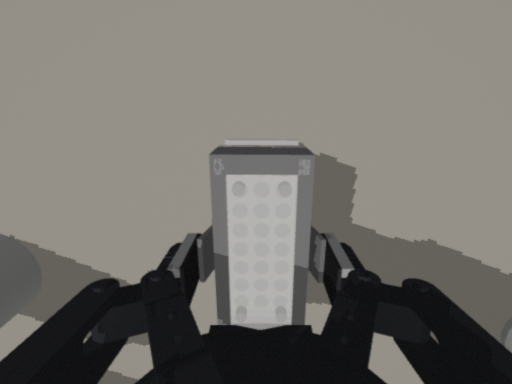

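```bash
python3 -m creep '[[0,0,0,0,0,0,0.66],[0,0,0,0,0,0,0.6],[0,0,0,0,0,0,0.6],[0,0,0,0,0,0,0.6],[0,0,0,0,0,0,0.6]]' 20
python3 - <<'E'
from h import *
T,o=tcp(); im=optics.camera("wrist"); np.save("Tw4.npy",T)
cv2.imwrite("pics/w4.png",im[:,:,::-1]); print(o["ee_pos"],o["wrist_force"],o["time"],o["opening"])
a=optics.camera("scene"); crop(a,(217,160),100,90,6,"pics/s4.png")
E
```

```text
time: 4.05
ee_pos: [0.5032, -0.2235, 0.0379]
tcp_rot: [179.9, 0.1, 103.7]
wrist_force: [-0.0, 0.5, 10.2]
opening: 0.0519
[ 0.50319493 -0.22352622  0.03789742] [-0.03407579  0.51231664 10.16000779] 4.05 0.05186133580706554
```

View pics/w4.png

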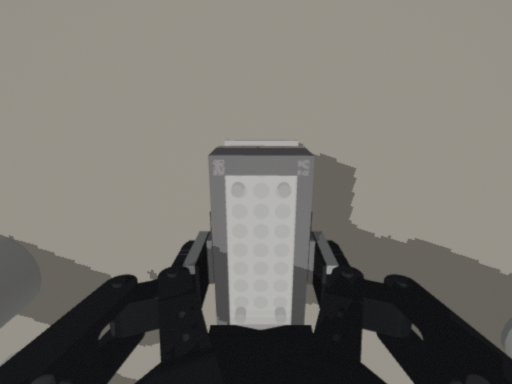

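View pics/s4.png

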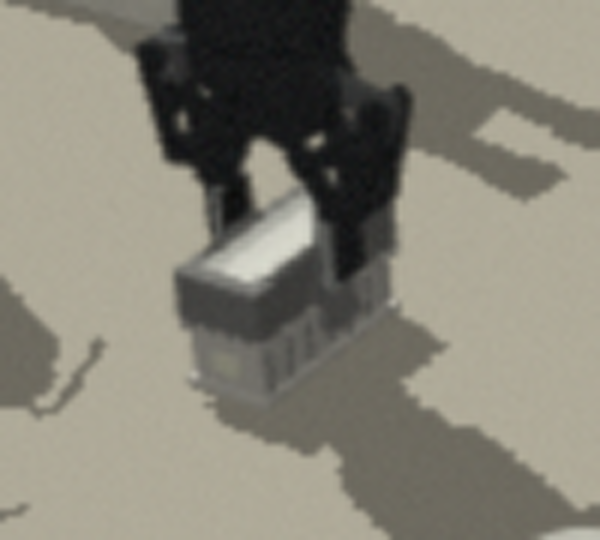

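```bash
python3 -m creep '[[0,0,-0.002,0,0,0,0.6],[0,0,-0.005,0,0,0,0.6],[0,0,-0.010,0,0,0,0.6],[0,0,-0.016,0,0,0,0.6],[0,0,-0.016,0,0,0,0.6]]' 20
python3 - <<'E'
from h import *
T,o=tcp(); im=optics.camera("wrist"); np.save("Tw5.npy",T)
cv2.imwrite("pics/w5.png",im[:,:,::-1]); print(o["ee_pos"],o["wrist_force"],o["time"],o["opening"])
a=optics.camera("scene"); crop(a,(217,160),100,90,6,"pics/s5.png")
E
```

```text
time: 4.65
ee_pos: [0.5026, -0.2233, 0.053]
tcp_rot: [179.9, 0.0, 103.7]
wrist_force: [1.1, 1.3, -0.9]
opening: 0.0515
[ 0.50263082 -0.22329899  0.05296371] [ 1.12011007  1.28289865 -0.93564194] 4.65 0.05149547928003302
```

View pics/w5.png

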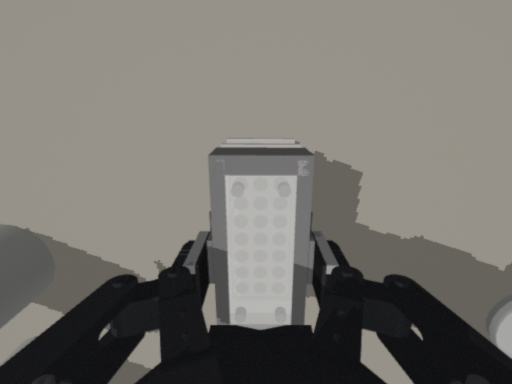

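View pics/s5.png

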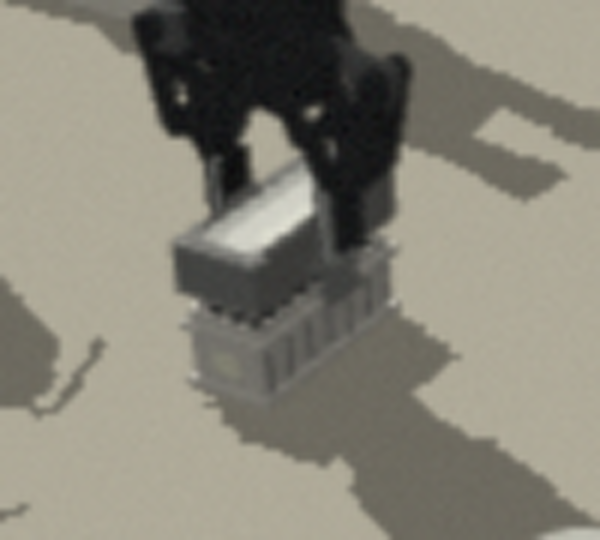

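Run:
```python
from h import *
T0,o=tcp()
def rel(T): 
    D=np.linalg.inv(T0)@T; return D[:3,3].round(4),Ro.from_matrix(D[:3,:3]).as_rotvec().round(4)
for d in (.1,.12,.14,.16):
    R=Ro.from_euler("xyz",[180,0,71],degrees=True).as_matrix(); T=np.eye(4);T[:3,:3]=R
    T[:3,3]=np.array([.499,.1514,.22])+R[:,1]*d
    pts=np.array([[.499,.1514,.04]]+[np.array([.499,.1514,.04])+R@[a*.023,b*.053,0] for a in(1,-1) for b in (1,-1)])
    print(d,T[:3,3],proj("wrist",pts,T).round(0).tolist(),rel(T))
im=cv2.imread("pics/w5.png")[:,:,::-1]
```

```text
0.1 [0.59355186 0.11884318 0.22      ] [[260.0, 82.0], [280.0, 132.0], [283.0, 27.0], [240.0, 132.0], [238.0, 27.0]] (array([ 0.3106,  0.1698, -0.168 ]), array([3.000e-04, 1.000e-04, 5.708e-01]))
0.12 [0.61246223 0.11233182 0.22      ] [[260.0, 62.0], [281.0, 114.0], [283.0, 5.0], [240.0, 114.0], [238.0, 5.0]] (array([ 0.2998,  0.1866, -0.1679]), array([3.000e-04, 1.000e-04, 5.708e-01]))
0.14 [0.6313726  0.10582046 0.22      ] [[260.0, 41.0], [281.0, 95.0], [284.0, -18.0], [239.0, 95.0], [237.0, -18.0]] (array([ 0.289 ,  0.2034, -0.1679]), array([3.000e-04, 1.000e-04, 5.708e-01]))
0.16 [0.65028297 0.0993091  0.22      ] [[260.0, 20.0], [282.0, 75.0], [284.0, -43.0], [239.0, 75.0], [237.0, -43.0]] (array([ 0.2782,  0.2203, -0.1679]), array([3.000e-04, 1.000e-04, 5.708e-01]))
```

```bash
python3 -m creep '[[0,0,-0.03,0,0,0,0.6],[0,0,-0.07,0,0,0,0.6],[0.02,0.01,-0.11,0,0,0.05,0.6],[0.06,0.03,-0.14,0,0,0.12,0.6],[0.1,0.05,-0.168,0,0,0.2,0.6],[0.14,0.075,-0.168,0,0,0.28,0.6],[0.18,0.1,-0.168,0,0,0.36,0.6],[0.22,0.12,-0.168,0,0,0.44,0.6]]' 20 && python3 -m creep '[[0.036,0.02,0,0,0,0.07,0.6],[0.062,0.034,0,0,0,0.131,0.6],[0.062,0.034,0,0,0,0.131,0.6],[0.062,0.034,0,0,0,0.131,0.6],[0.062,0.034,0,0,0,0.131,0.6]]' 20;  python3 - <<'E'
from h import *
T,o=tcp(); im=optics.camera("wrist"); np.save("Tw6.npy",T)
cv2.imwrite("pics/w6.png",im[:,:,::-1]); print(o["ee_pos"],o["tcp_rot"],o["wrist_force"],o["time"],o["opening"])
E
```

```text
time: 5.55
ee_pos: [0.5672, 0.0212, 0.2199]
tcp_rot: [180.0, -0.0, 78.3]
wrist_force: [-0.1, 0.2, -1.4]
opening: 0.0521
time: 6.05
ee_pos: [0.6119, 0.0725, 0.2198]
tcp_rot: [-180.0, 0.0, 71.0]
wrist_force: [-0.5, 0.6, -0.7]
opening: 0.0519
[0.61189657 0.07245214 0.21980595] [-1.79977887e+02  2.13145855e-02  7.09934163e+01] [-0.51420913  0.59576989 -0.65348064] 6.05 0.05189245924099735
```

View pics/w6.png

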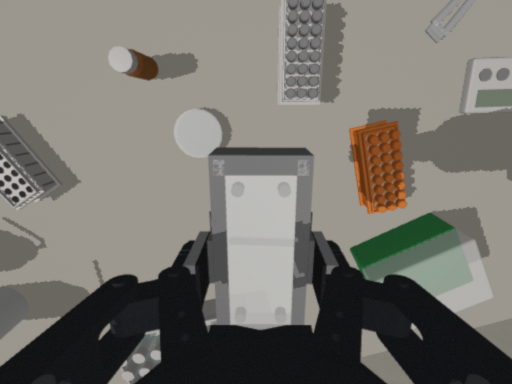

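```bash
python3 -m creep '[[0.02,-0.018,0,0,0,0,0.6],[0.038,-0.032,0,0,0,0,0.6],[0.038,-0.032,0,0,0,0,0.6],[0.038,-0.032,0,0,0,0,0.6]]' 20;  python3 - <<'E'
from h import *
T,o=tcp(); im=optics.camera("wrist"); np.save("Tw7.npy",T)
cv2.imwrite("pics/w7.png",im[:,:,::-1]); print(o["ee_pos"],o["tcp_rot"],o["wrist_force"],o["time"],o["opening"])
print(crop(im,(265,80),100,140,5,"pics/w7c.png"))
E
```

```text
time: 6.5
ee_pos: [0.5942, 0.1188, 0.2204]
tcp_rot: [180.0, -0.0, 71.0]
wrist_force: [0.6, -0.5, -0.4]
opening: 0.0516
[0.59420723 0.11884191 0.22040883] [ 1.79954311e+02 -9.09881327e-03  7.09998646e+01] [ 0.56104919 -0.50675145 -0.40384795] 6.5 0.05157732575211776
(215, 10)
```

View pics/w7c.png

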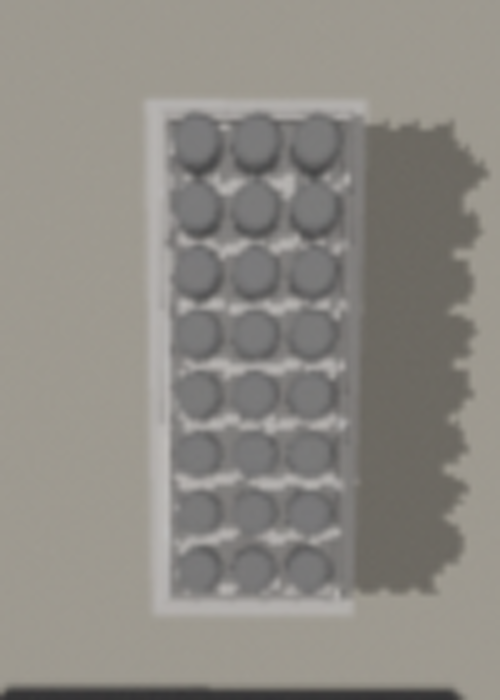

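View pics/w7.png

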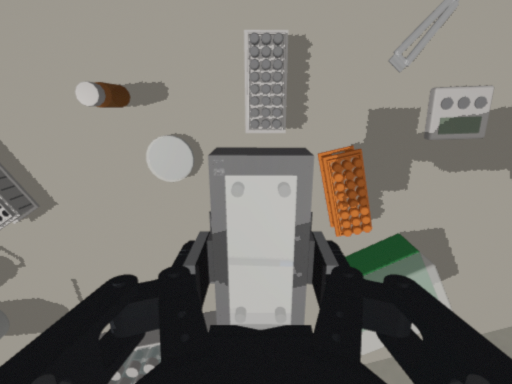

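Run:
```python
from h import *
T=np.load("Tw7.npy")
def rep(c,z,T):
    P=np.array([ray("wrist",u,z,T) for u in c]); m=P.mean(0)
    d=P[0]+P[1]-P[2]-P[3]; e=P[1]+P[2]-P[0]-P[3]
    S=[round(np.linalg.norm(P[i]-P[i-1]),4) for i in range(4)]
    L=(np.linalg.inv(T)@np.r_[m,1])[:3]
    print(m.round(4),"long",np.degrees(np.arctan2(d[1],d[0])).round(2),"short",np.degrees(np.arctan2(e[1],e[0])).round(2),S,"tool",L.round(4))
o=np.array([215,10])
rep(np.array([(146,100),(368,100),(354,614),(153,614)])/5-.4+o,.034,T)
rep(np.array([(198,142),(316,142),(309,567),(200,567)])/5-.4+o,.052,T)
im=cv2.imread("pics/w7.png")[:,:,::-1]
crop(im,(261,240),120,200,4,"pics/w7d.png")
```

```text
[0.5025 0.1565 0.034 ] long 160.95 short 71.05 [np.float64(0.1064), np.float64(0.0468), np.float64(0.1064), np.float64(0.0468)] tool [ 0.0058 -0.0991  0.1863]
[0.5025 0.1563 0.052 ] long 161.01 short 71.05 [np.float64(0.083), np.float64(0.0237), np.float64(0.083), np.float64(0.0238)] tool [ 0.0056 -0.099   0.1683]
```

View pics/w7d.png

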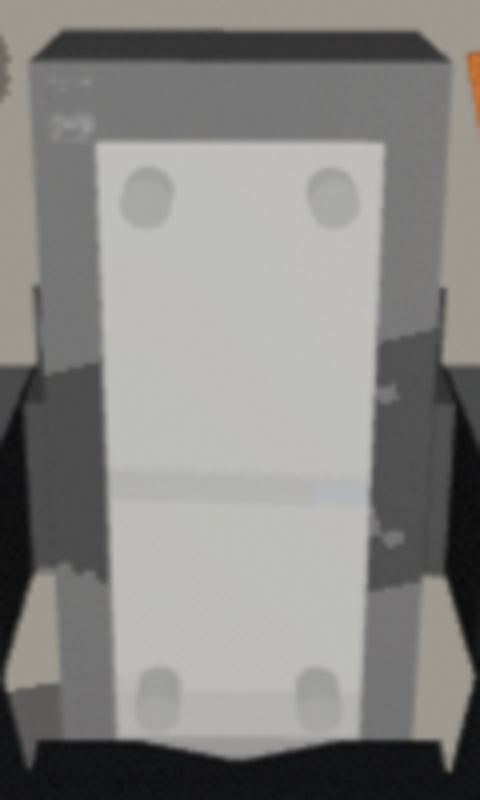

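Run:
```python
from h import *
T=np.load("Tw7.npy")
c=np.array([(30,62),(450,62),(415,738),(62,738)])/4-.38+[201,140]
for h in (.019,.022,.025):
  P=np.array([ray("wrist",u,T[2,3]+h,T) for u in c]); L=(np.linalg.inv(T)@np.c_[P,np.ones(4)].T).T[:,:3]
  print(h,L.round(4).tolist(), "width",L[1,0]-L[0,0],L[2,0]-L[3,0],"xmid",(L[1,0]+L[0,0])/2,(L[2,0]+L[3,0])/2, "ycentre",L[0,1]+.053)
```

```text
0.019 [[-0.0236, -0.0534, -0.019], [0.0237, -0.0534, -0.019], [0.0241, 0.0396, -0.019], [-0.0242, 0.0396, -0.019]] width 0.047282162119244464 0.04831395856759585 xmid 6.810822753047785e-05 -2.6443217889610127e-05 ycentre -0.0003991960864892438
0.022 [[-0.023, -0.0539, -0.022], [0.0231, -0.0539, -0.022], [0.0235, 0.0368, -0.022], [-0.0236, 0.0369, -0.022]] width 0.04614337767005605 0.047150323441165876 xmid 6.463487627600406e-05 -2.763931043020529e-05 ycentre -0.0008980108033541032
0.025 [[-0.0224, -0.0544, -0.025], [0.0226, -0.0544, -0.025], [0.023, 0.0341, -0.025], [-0.023, 0.0341, -0.025]] width 0.04500459322086764 0.045986688314735846 xmid 6.11615250216413e-05 -2.8835402970828206e-05 ycentre -0.0013968255202187405
```

Run:
```python
from h import *
a=cv2.imread("pics/w4.png")[140:340,201:321];b=cv2.imread("pics/w7.png")[140:340,201:321]
cv2.imwrite("pics/cmp.png",cv2.resize(np.hstack([a,b]),None,fx=3,fy=3,interpolation=cv2.INTER_CUBIC))
```

```text
(no output)
```

View pics/cmp.png

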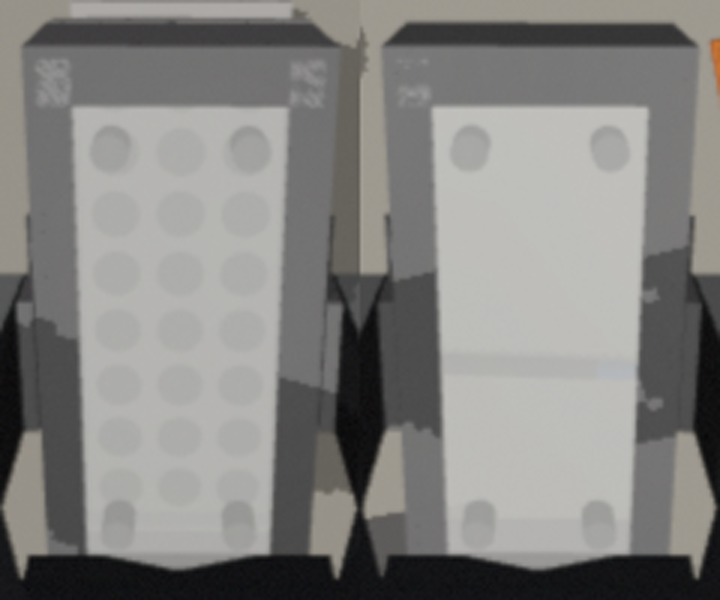

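```bash
python3 -m creep '[[0.001,-0.025,0.02,0,0,0,0.6],[0.003,-0.06,0.05,0,0,0,0.6],[0.0058,-0.09,0.09,0,0,0,0.6],[0.0058,-0.0982,0.115,0,0,0,0.6],[0.0058,-0.0982,0.13,0,0,0,0.6],[0.0058,-0.0982,0.13,0,0,0,0.6],[0.0058,-0.0982,0.13,0,0,0,0.6]]' 20;  python3 - <<'E'
from h import *
T,o=tcp(); im=optics.camera("wrist"); np.save("Tw8.npy",T)
cv2.imwrite("pics/w8.png",im[:,:,::-1]); print(o["ee_pos"],o["tcp_rot"],o["wrist_force"],o["time"],o["opening"])
a=optics.camera("scene"); crop(a,(323,215),100,90,6,"pics/s8.png")
# predicted ends of rack shoulder corners in wrist
R=T[:3,:3]; c=np.array([.5025,.1564,.034])
print(proj("wrist",np.array([c+R@[sx*.023,sy*.053,0] for sy in(-1,1) for sx in(-1,1)]),T))
E
```

```text
time: 7.25
ee_pos: [0.5047, 0.1564, 0.091]
tcp_rot: [179.9, -0.0, 70.9]
wrist_force: [0.8, 0.4, -1.5]
opening: 0.0522
[0.50470927 0.15637814 0.09102288] [ 1.79929816e+02 -4.04597323e-02  7.09306521e+01] [ 0.78923386  0.37107144 -1.47516553] 7.25 0.05216585545748714
[[226.99544205 134.94998441]
 [291.75956431 135.00563163]
 [231.36611964 266.149925  ]
 [287.4159079  266.19811211]]
```

View pics/w8.png

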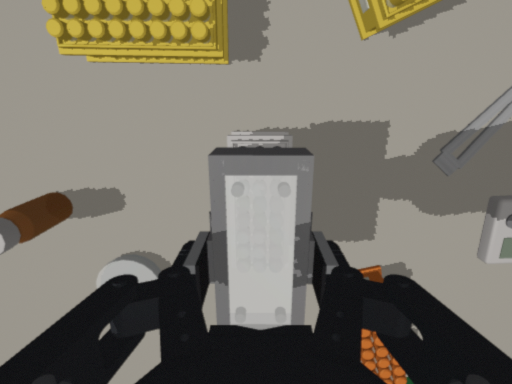

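View pics/s8.png

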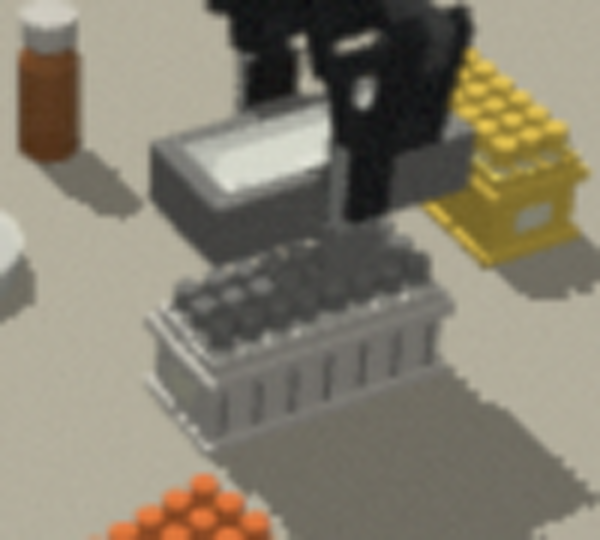

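```bash
python3 -m creep '[[0,0,0.01,0,0,0,0.6],[0,0,0.016,0,0,0,0.6],[0,0,0.016,0,0,0,0.6],[0,0,0.016,0,0,0,0.6]]' 20;  python3 - <<'E'
from h import *
T,o=tcp(); print(o["ee_pos"],o["tcp_rot"],o["wrist_force"])
im=optics.camera("wrist");np.save("Tw9.npy",T);cv2.imwrite("pics/w9.png",im[:,:,::-1]);
crop(im,(261,140),100,60,8,"pics/w9c.png")
R=T[:3,:3]; c=np.array([.5025,.1564,.034])
print((np.linalg.inv(T)@np.r_[c,1]).round(4))
print(proj("wrist",np.array([c+R@[sx*.023,sy*.053,0] for sy in(-1,1) for sx in(-1,1)]),T))
E
```

```text
time: 7.75
ee_pos: [0.5033, 0.1568, 0.0736]
tcp_rot: [-180.0, 0.0, 71.0]
wrist_force: [-0.2, -0.2, -0.9]
opening: 0.0514
[0.50331872 0.15679264 0.07362203] [-1.79973854e+02  2.30373957e-02  7.09898859e+01] [-0.19576278 -0.23454472 -0.93811347]
[-6.00e-04 -6.00e-04  3.96e-02  1.00e+00]
[[224.19854003 139.9042095 ]
 [294.75112318 139.96484944]
 [229.30837684 280.41438987]
 [289.64214737 280.46631365]]
```

View pics/w9c.png

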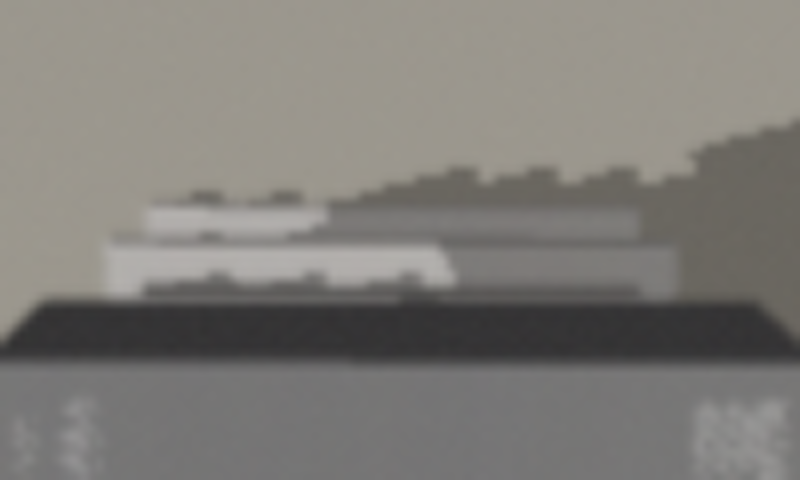

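```bash
python3 -m creep '[[-0.0002,0.0002,0.012,0,0,0,0.6],[-0.0002,0.0002,0.022,0,0,0,0.6],[-0.0002,0.0002,0.028,0,0,0,0.6],[-0.0002,0.0002,0.028,0,0,0,0.6]]' 20;  python3 - <<'E'
from h import *
T,o=tcp(); print(o["ee_pos"],o["tcp_rot"],o["wrist_force"])
a=optics.camera("scene"); crop(a,(323,215),100,90,6,"pics/s10.png")
E
```

```text
time: 8.2
ee_pos: [0.5028, 0.1564, 0.0443]
tcp_rot: [-179.9, 0.1, 71.0]
wrist_force: [0.1, -0.5, -0.4]
opening: 0.0514
[0.50275827 0.15638071 0.04434368] [-1.79895457e+02  7.65396031e-02  7.09911750e+01] [ 0.1116168  -0.47850973 -0.39885335]
```

View pics/s10.png

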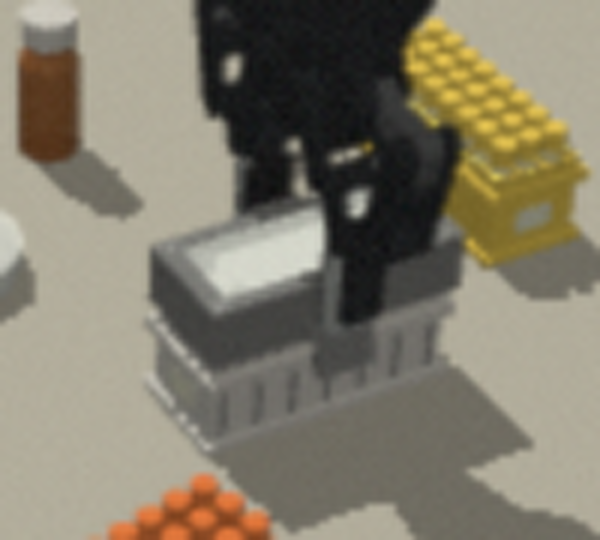

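```bash
python3 -m creep '[[0,0,0.0015,0,0,0,0.6],[0,0,0.003,0,0,0,0.6],[0,0,0.003,0,0,0,0.6]]' 20; python3 -m creep '[[0,0,0.0015,0,0,0,0.6],[0,0,0.0025,0,0,0,0.6],[0,0,0.0025,0,0,0,0.6]]' 20
```

```text
time: 8.55
ee_pos: [0.5036, 0.1566, 0.0429]
tcp_rot: [180.0, -0.0, 71.0]
wrist_force: [-0.6, -0.3, -1.1]
opening: 0.0516
time: 8.85
ee_pos: [0.5038, 0.1567, 0.0411]
tcp_rot: [180.0, -0.0, 71.0]
wrist_force: [-1.6, 0.2, 3.5]
opening: 0.0521
```

```bash
python3 -m creep '[[0,0,0.001,0,0,0,0.6],[0,0,0.002,0,0,0,0.6],[0,0,0.002,0,0,0,0.6]]' 20
python3 - <<'E'
from h import *
T,o=tcp(); im=optics.camera("wrist"); cv2.imwrite("pics/w11.png",im[:,:,::-1])
a=optics.camera("scene"); crop(a,(323,215),100,90,6,"pics/s11.png")
E
```

```text
time: 9.15
ee_pos: [0.5038, 0.1567, 0.0395]
tcp_rot: [180.0, -0.0, 71.0]
wrist_force: [-4.2, -0.6, 10.3]
opening: 0.0517
```

View pics/s11.png

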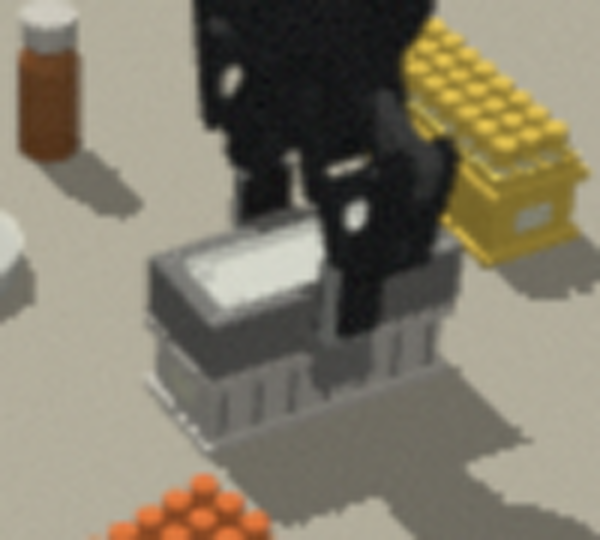

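View pics/w11.png

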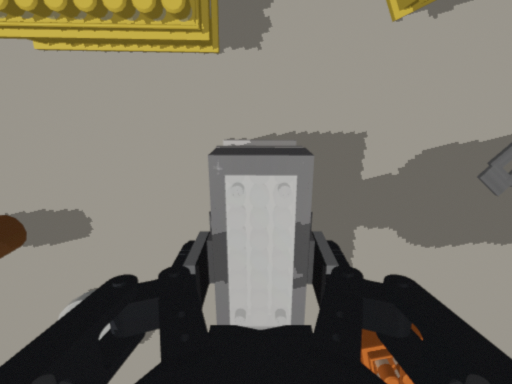

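```bash
python3 -m creep '[[0,-0.0006,0.0008,0,0,0,0.6],[0,-0.0008,0.0016,0,0,0,0.6],[0,-0.0008,0.0018,0,0,0,0.6]]' 20
```

```text
time: 9.55
ee_pos: [0.5038, 0.1568, 0.0384]
tcp_rot: [179.8, -0.0, 71.0]
wrist_force: [-1.5, -3.1, 11.8]
opening: 0.0514
```

```bash
python3 -m creep '[[0,0,0,0,0,0,0.68],[0,0,0,0,0,0,0.75],[0,0,0,0,0,0,0.82],[0,0,0,0,0,0,0.9],[0,0,0,0,0,0,0.92]]' 20
python3 - <<'E'
from h import *
T,o=tcp(); im=optics.camera("wrist"); cv2.imwrite("pics/w12.png",im[:,:,::-1]); print(o["wrist_force"])
a=optics.camera("scene"); crop(a,(323,215),100,90,6,"pics/s12.png")
E
```

```text
time: 10.05
ee_pos: [0.5027, 0.1569, 0.0364]
tcp_rot: [-180.0, 0.0, 71.0]
wrist_force: [-0.1, 0.2, 0.2]
opening: 0.0786
[-0.11331089  0.18847502  0.20906592]
```

View pics/s12.png

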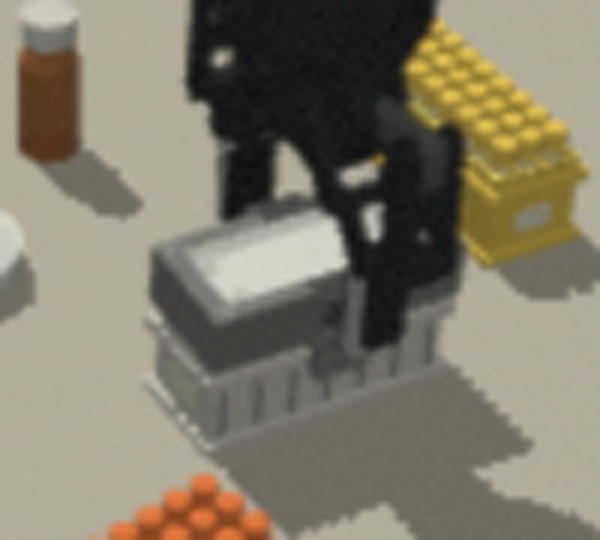

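View pics/w12.png

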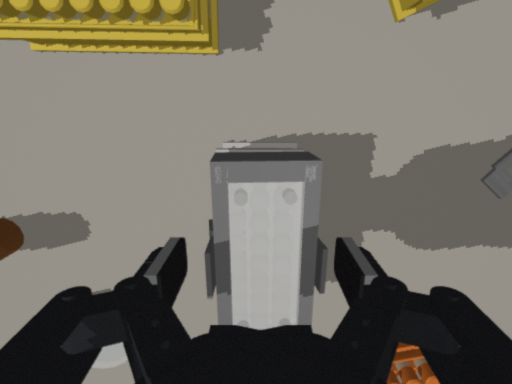

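```bash
python3 -m creep '[[0,0,-0.02,0,0,0,0.92],[0,0,-0.06,0,0,0,0.9],[0,0,-0.1,0,0,0,0.5],[0,0,-0.12,0,0,0,0],[0,0,-0.12,0,0,0,0],[0,0,-0.12,0,0,0,0]]' 20
python3 - <<'E'
from h import *
T,o=tcp(); im=optics.camera("wrist"); np.save("Tw13.npy",T); cv2.imwrite("pics/w13.png",im[:,:,::-1]); print(o["ee_pos"],o["opening"],o["wrist_force"])
print(crop(im,(262,190),110,140,5,"pics/w13c.png"))
a=optics.camera("scene"); crop(a,(323,215),100,90,6,"pics/s13.png")
E
```

```text
time: 10.75
ee_pos: [0.5029, 0.1569, 0.1563]
tcp_rot: [180.0, -0.0, 71.0]
wrist_force: [-0.5, 0.3, -0.3]
opening: 0.0183
[0.50294373 0.15691127 0.15634422] 0.018331543903981597 [-0.53354263  0.30887076 -0.33081358]
(207, 120)
```

View pics/s13.png

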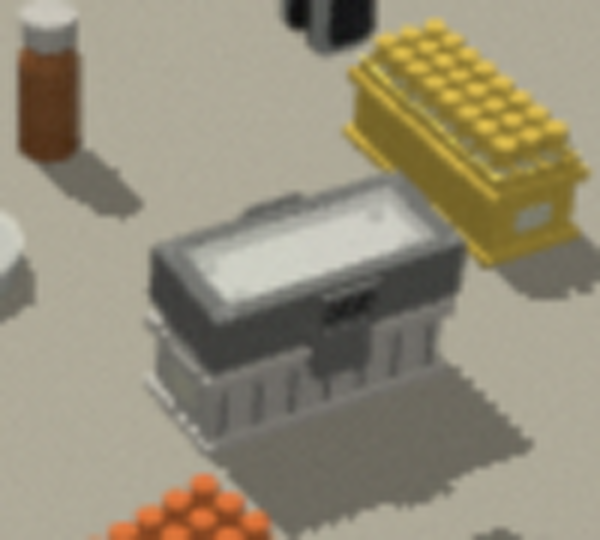

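View pics/w13.png

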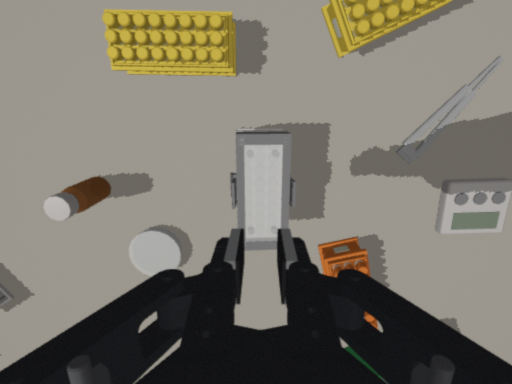

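View pics/w13c.png

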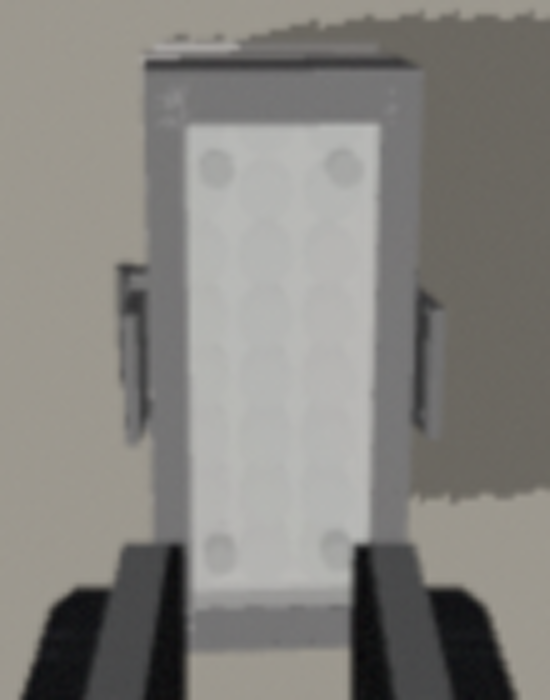

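Run:
```python
from h import *
T=np.load("Tw13.npy"); p=optics.camera_params("wrist")
o=np.array([207,120])
c=np.array([(145,68),(422,68),(404,648),(159,652)])/5-.4+o
# PnP in tool frame of cover top, object axes: x=tool x,y=tool y
ob=np.array([(-.023,-.053,0),(.023,-.053,0),(.023,.053,0),(-.023,.053,0)])
ok,rv,tv=cv2.solvePnP(ob,c.astype(float),p["camera_matrix"],None)
M=np.eye(4);M[:3,:3]=cv2.Rodrigues(rv)[0];M[:3,3]=tv.ravel()
W=T@p["mount"]@M
print("pnp origin",W[:3,3],"normal",W[:3,2]," tool-axes normal",T[:3,:3].T@W[:3,2])
for z in(.060,.063):
  P=np.array([ray("wrist",u,z,T) for u in c]);L=(np.linalg.inv(T)@np.c_[P,np.ones(4)].T).T[:,:3];print(z,P.mean(0),L.round(4).tolist())
r=np.array([.5025,.1564,.034,1]);print("rack in tool",np.linalg.inv(T)@r)
print("flange corner px",[((proj("wrist",(T[:3,:3]@[s*.023,-.053,0]+r[:3]),T)[0]-o)*5).round() for s in(-1,1)],"foot",[((proj("wrist",(T[:3,:3]@[s*.023,-.053,0]+r[:3]*[1,1,0]),T)[0]-o)*5).round() for s in(-1,1)])
```

```text
pnp origin [0.5034161  0.15939296 0.06665476] normal [ 0.01681362 -0.04614918 -0.99879305]  tool-axes normal [-0.03831316  0.03070272  0.998794  ]
0.06 [0.50577486 0.15856663 0.06      ] [[-0.021, -0.0529, 0.0963], [0.0259, -0.053, 0.0963], [0.0261, 0.0567, 0.0964], [-0.0211, 0.0576, 0.0964]]
0.063 [0.50486259 0.15884669 0.063     ] [[-0.0208, -0.0532, 0.0933], [0.0256, -0.0532, 0.0933], [0.0258, 0.0551, 0.0934], [-0.0208, 0.056, 0.0934]]
rack in tool [-6.47154129e-04 -2.80620178e-04  1.22344058e-01  1.00000000e+00]
flange corner px [array([141.,  52.]), array([386.,  52.])] foot [array([155.,  39.]), array([373.,  39.])]
```

```bash
python3 -m creep '[[0,0.001,0.04,0,0,0,0],[0,0.001,0.07,0,0,0,0],[0,0.001,0.086,0,0,0,0],[0,0.001,0.086,0,0,0,0],[0,0.001,0.086,0,0,0,0]]' 20; python3 -m creep '[[0,0,0.002,0,0,0,0],[0,0,0.004,0,0,0,0],[0,0,0.005,0,0,0,0],[0,0,0.005,0,0,0,0]]'
```

```text
time: 11.35
ee_pos: [0.5034, 0.1564, 0.0703]
tcp_rot: [-179.9, 0.0, 71.0]
wrist_force: [0.2, -0.5, 0.9]
opening: 0.0
time: 11.75
ee_pos: [0.504, 0.1566, 0.066]
tcp_rot: [180.0, -0.0, 71.0]
wrist_force: [0.6, 0.7, 1.8]
opening: -0.0001
```

```bash
python3 -m creep '[[0,0,0.001,0,0,0,0],[0,0,0.002,0,0,0,0],[0,0,0.002,0,0,0,0]]';python3 -m creep '[[0,0,0.0005,0,0,0,0],[0,0,0.001,0,0,0,0],[0,0,0.001,0,0,0,0]]'
```

```text
time: 12.05
ee_pos: [0.5045, 0.1569, 0.0647]
tcp_rot: [179.9, -0.1, 71.0]
wrist_force: [0.3, 1.0, 7.3]
opening: 0.0
time: 12.35
ee_pos: [0.5046, 0.1571, 0.0642]
tcp_rot: [179.9, -0.1, 71.0]
wrist_force: [-1.6, 1.0, 11.0]
opening: -0.0001
```

```bash
python3 -m creep '[[0,0,0.0005,0,0,0,0],[0,0,0.001,0,0,0,0],[0,0,0.001,0,0,0,0]]';python3 -m creep '[[0,0,0.0005,0,0,0,0],[0,0,0.001,0,0,0,0],[0,0,0.001,0,0,0,0]]'
```

```text
time: 12.65
ee_pos: [0.5047, 0.1571, 0.0636]
tcp_rot: [179.9, -0.1, 71.0]
wrist_force: [-2.3, 1.0, 14.3]
opening: 0.0
time: 12.95
ee_pos: [0.5047, 0.1571, 0.0631]
tcp_rot: [179.9, -0.1, 71.0]
wrist_force: [-3.8, 1.0, 18.2]
opening: 0.0001
```

```bash
python3 -m creep '[[0,0,0.0003,0,0,0,0],[0,0,0.0006,0,0,0,0],[0,0,0.0006,0,0,0,0]]';python3 -m creep '[[0,0,0.0003,0,0,0,0],[0,0,0.0006,0,0,0,0],[0,0,0.0006,0,0,0,0]]'
```

```text
time: 13.25
ee_pos: [0.5047, 0.1571, 0.0627]
tcp_rot: [179.8, -0.2, 71.0]
wrist_force: [-4.9, -0.5, 19.3]
opening: 0.0001
time: 13.55
ee_pos: [0.5047, 0.1571, 0.0624]
tcp_rot: [179.8, -0.2, 71.0]
wrist_force: [-5.8, 0.3, 22.3]
opening: -0.0
```

Run:
```python
from h import *
im=optics.camera("wrist"); crop(im,(262,200),190,150,4,"pics/w14.png")
a=optics.camera("scene"); crop(a,(323,215),80,70,10,"pics/s14.png")
```

```text
(no output)
```

View pics/s14.png

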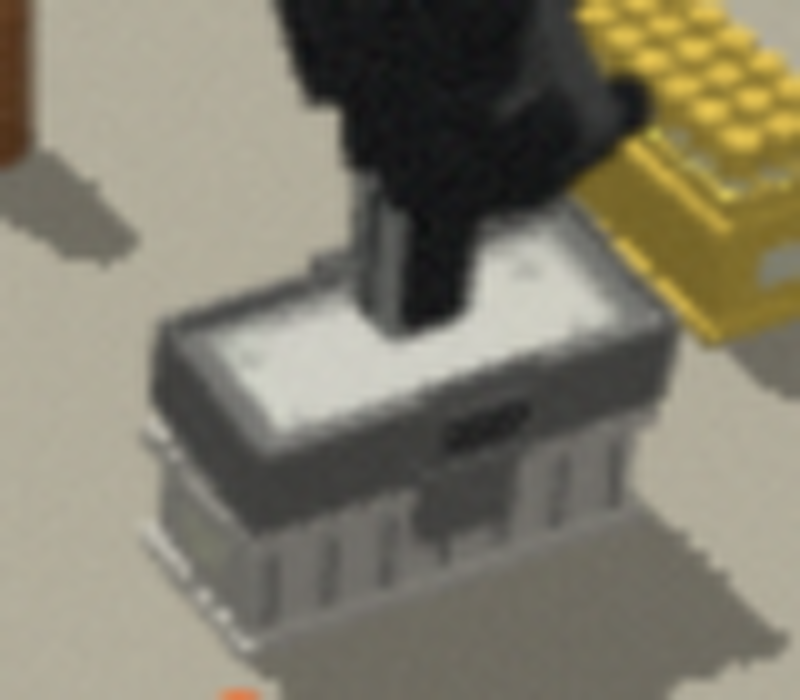

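View pics/w14.png

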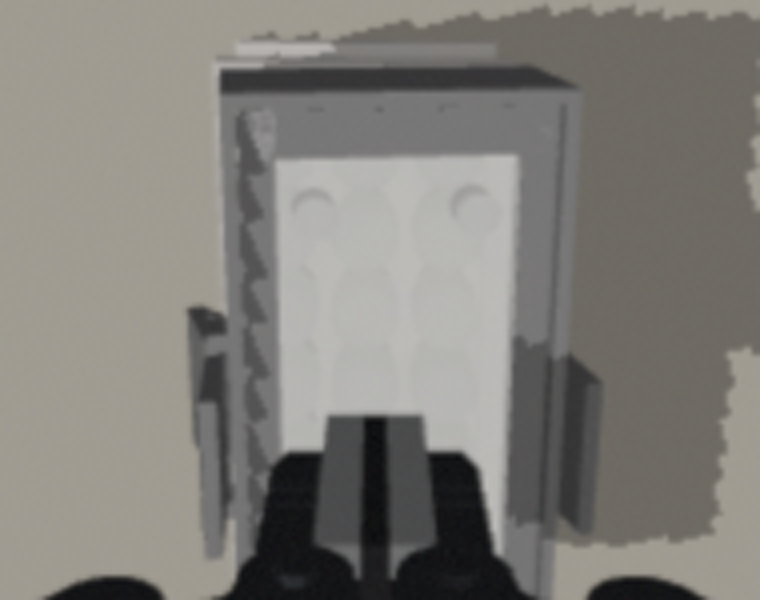

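```bash
python3 -m creep '[[0,0,0.0003,0,0,0,0],[0,0,0.0006,0,0,0,0],[0,0,0.0006,0,0,0,0]]';python3 -m creep '[[0,0,0.0003,0,0,0,0],[0,0,0.0004,0,0,0,0],[0,0,0.0004,0,0,0,0]]'
```

```text
time: 13.95
ee_pos: [0.5048, 0.1572, 0.0621]
tcp_rot: [179.8, -0.2, 71.0]
wrist_force: [-6.7, 0.2, 24.3]
opening: 0.0
time: 14.25
ee_pos: [0.5049, 0.1573, 0.0619]
tcp_rot: [179.8, -0.2, 71.0]
wrist_force: [-6.5, 0.3, 24.6]
opening: 0.0002
```

```bash
python3 -m creep '[[0,0,-0.01,0,0,0,0],[0,0,-0.04,0,0,0,0],[0,0,-0.08,0,0,0,0],[0,-0.03,-0.12,0,0,0,0],[0,-0.06,-0.12,0,0,0,0],[0,-0.06,-0.12,0,0,0,0],[0,-0.06,-0.12,0,0,0,0]]'
python3 - <<'E'
from h import *
T,o=tcp(); im=optics.camera("wrist"); np.save("Tw15.npy",T); cv2.imwrite("pics/w15.png",im[:,:,::-1]); print(o["ee_pos"],o["tcp_rot"],o["wrist_force"])
R=T[:3,:3]; r=np.array([.5025,.1564,0])
pr=lambda x,y,z: proj("wrist",r+R@[x,y,-z],T)[0]
c=pr(0,0,.05); print(c); o=crop(im,c,110,130,5,"pics/w15c.png"); print(o)
for nm,z in (("foot",0),("flange",.034),("top",.06)): print(nm,[((pr(x,y,z)-o)*5+2).round().tolist() for y in(-.053,.053) for x in(-.023,.023)])
a=optics.camera("scene"); crop(a,(323,215),80,70,10,"pics/s15.png")
E
```

```text
time: 14.95
ee_pos: [0.4469, 0.1763, 0.1784]
tcp_rot: [180.0, -0.0, 71.0]
wrist_force: [1.2, -0.2, 0.2]
opening: 0.0001
[0.44694101 0.17627336 0.17844632] [ 1.79967031e+02 -1.79010407e-02  7.10427785e+01] [ 1.19116628 -0.20342321  0.19317425]
[259.5537855 236.3805565]
(204, 171)
foot [[184.0, 33.0], [377.0, 33.0], [192.0, 429.0], [369.0, 429.0]]
flange [[173.0, 71.0], [387.0, 72.0], [183.0, 502.0], [377.0, 502.0]]
top [[163.0, 107.0], [396.0, 107.0], [175.0, 569.0], [385.0, 569.0]]
```

View pics/s15.png

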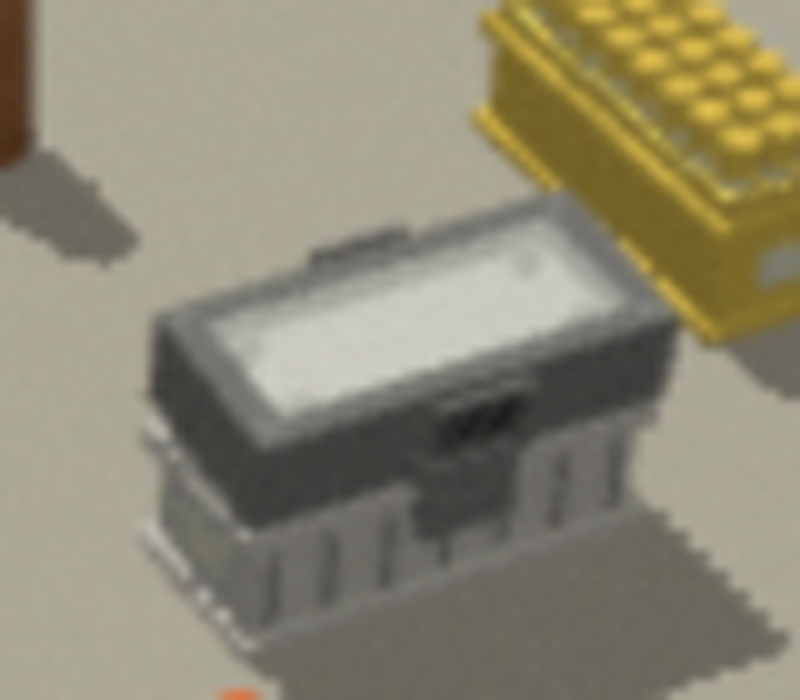

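View pics/w15c.png

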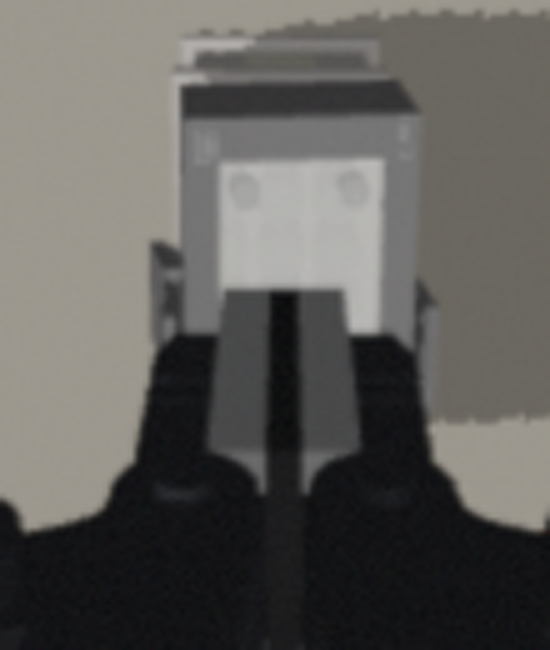

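The cover did not seat. It stands about 3 mm towards the tool's +x side and tilted, with its left wall on the collar. I'll regrip the tabs, re-centre it and seat it again.

```bash
python3 -m creep '[[-0.0007,0.03,0,0,0,0,0.5],[-0.0007,0.06,0.02,0,0,0,0.93],[-0.0007,0.06,0.04,0,0,0,0.93],[-0.0007,0.06,0.06,0,0,0,0.93],[-0.0007,0.06,0.06,0,0,0,0.93]]' 20
python3 - <<'E'
from h import *
T,o=tcp(); im=optics.camera("wrist"); np.save("Tw16.npy",T); cv2.imwrite("pics/w16.png",im[:,:,::-1]); print(o["ee_pos"],o["tcp_rot"],o["opening"],np.linalg.inv(T)@[.5025,.1564,.04,1])
E
```

```text
time: 15.55
ee_pos: [0.5026, 0.1548, 0.1146]
tcp_rot: [-179.7, 0.2, 70.9]
wrist_force: [-1.3, -0.1, -0.6]
opening: 0.0722
[0.50258949 0.15484561 0.11464757] [-179.7234125     0.20853294   70.9285838 ] 0.07218105760648283 [ 1.71150678e-03 -2.32141006e-04  7.46438268e-02  1.00000000e+00]
```

View pics/w16.png

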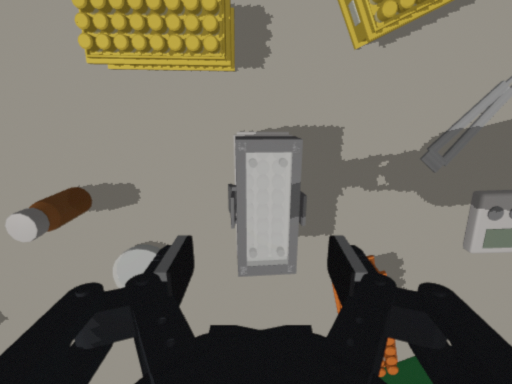

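```bash
python3 -m creep '[[0,0,0.02,0,0,0,0.93],[0,0,0.05,0,0,0,0.93],[0,0,0.075,0,0,0,0.93],[0,0,0.075,0,0,0,0.93]]' 20
python3 - <<'E'
from h import *
T,o=tcp(); im=optics.camera("wrist"); np.save("Tw17.npy",T); cv2.imwrite("pics/w17.png",im[:,:,::-1]); print(o["ee_pos"],o["tcp_rot"],o["wrist_force"],o["opening"],np.linalg.inv(T)@[.5025,.1564,.04,1])
E
```

```text
time: 16.0
ee_pos: [0.5022, 0.1554, 0.0412]
tcp_rot: [-179.8, 0.1, 71.0]
wrist_force: [-0.1, 0.4, 0.1]
opening: 0.0793
[0.50221314 0.15537588 0.04122303] [-1.79806183e+02  1.41575074e-01  7.09832005e+01] [-0.13376931  0.44429326  0.13853303] 0.07925546883714554 [ 1.06471388e-03 -5.83751246e-05  1.22060921e-03  1.00000000e+00]
```

View pics/w17.png

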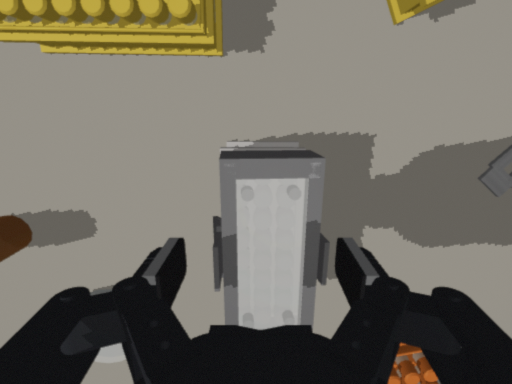

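```bash
python3 -m creep '[[0.0006,0.0008,0,0,0,0,0.85],[0.0006,0.0008,0,0,0,0,0.78],[0.0006,0.0008,0,0,0,0,0.72],[0.0006,0.0008,0,0,0,0,0.66],[0.0006,0.0008,0,0,0,0,0.6],[0.0006,0.0008,0,0,0,0,0.6],[0.0006,0.0008,0,0,0,0,0.6]]' 20
python3 - <<'E'
from h import *
T,o=tcp(); im=optics.camera("wrist"); np.save("Tw18.npy",T); cv2.imwrite("pics/w18.png",im[:,:,::-1]); print(np.linalg.inv(T)@[.5025,.1564,.04,1])
a=optics.camera("scene"); crop(a,(323,215),80,70,10,"pics/s18.png")
E
```

```text
time: 16.75
ee_pos: [0.5048, 0.1563, 0.0438]
tcp_rot: [180.0, -0.0, 71.0]
wrist_force: [-0.6, 0.7, 3.8]
opening: 0.052
[-6.63271683e-04 -2.19208199e-03  3.77819872e-03  1.00000000e+00]
```

View pics/w18.png

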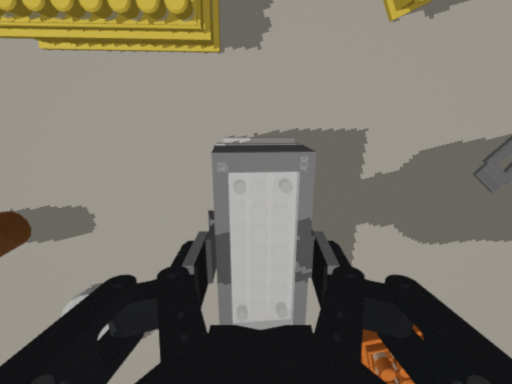

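View pics/s18.png

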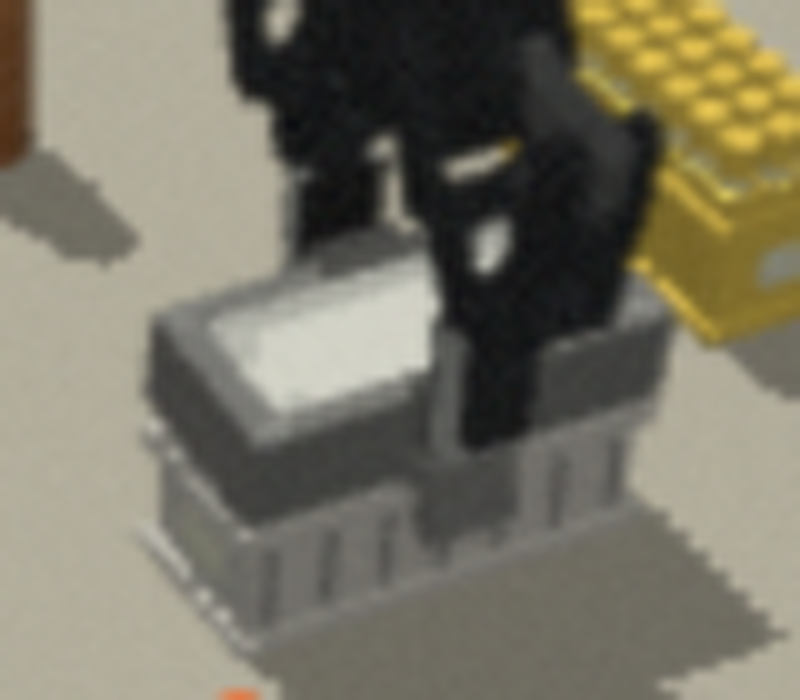

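```bash
python3 -m creep '[[0,0,-0.003,0,0,0,0.6],[0,0,-0.007,0,0,0,0.6],[0,0,-0.012,0,0,0,0.6],[0,0,-0.025,0,0,0,0.6],[0,0,-0.025,0,0,0,0.6],[0,0,-0.025,0,0,0,0.6]]' 20
python3 - <<'E'
from h import *
T,o=tcp(); im=optics.camera("wrist"); np.save("Tw19.npy",T); cv2.imwrite("pics/w19.png",im[:,:,::-1]); print(np.linalg.inv(T)@[.5025,.1564,.04,1])
a=cv2.imread("pics/w7.png")[130:340,201:321];b=im[130:340,201:321][:,:,::-1]
cv2.imwrite("pics/cmp2.png",cv2.resize(np.hstack([a,b]),None,fx=3,fy=3,interpolation=cv2.INTER_CUBIC))
a=optics.camera("scene"); crop(a,(323,215),80,70,10,"pics/s19.png")
E
```

```text
time: 17.45
ee_pos: [0.5049, 0.1563, 0.069]
tcp_rot: [180.0, -0.0, 71.0]
wrist_force: [0.4, 0.1, 0.1]
opening: 0.0526
[-6.97680711e-04 -2.28746526e-03  2.89911115e-02  1.00000000e+00]
```

View pics/cmp2.png

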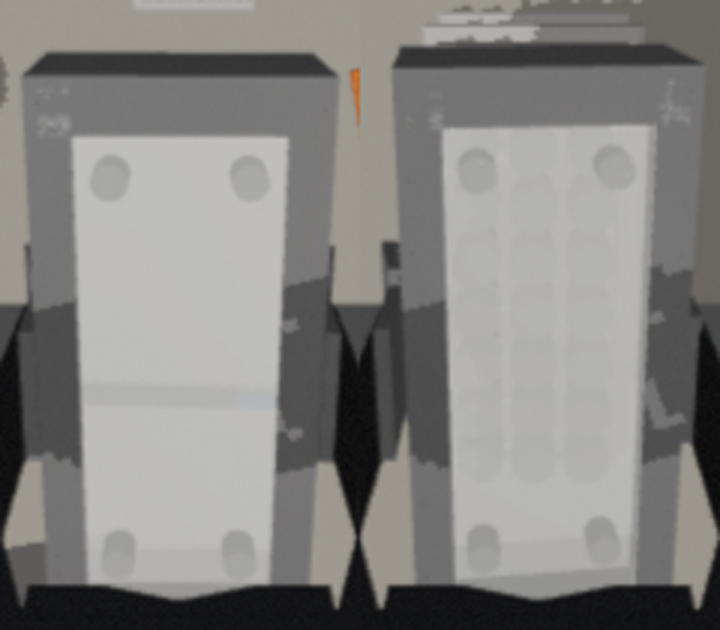

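View pics/s19.png

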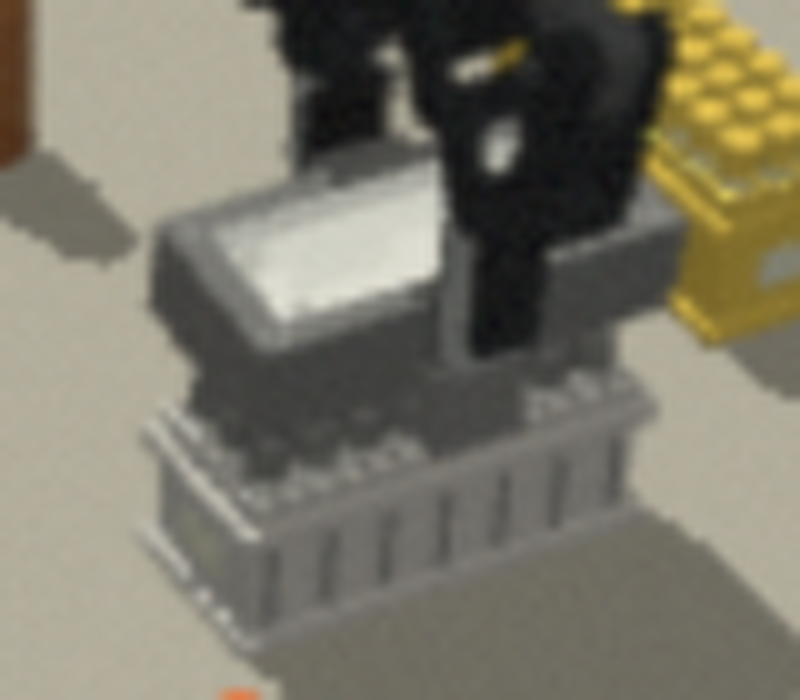

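Run:
```python
import cv2
im=cv2.imread("pics/w19.png"); a=cv2.imread("pics/w7.png")
for n,i in(("a",a),("b",im)):
    cv2.imwrite(f"pics/win_{n}.png",cv2.resize(i[145:335,205:317],None,fx=5,fy=5,interpolation=cv2.INTER_CUBIC)[:600 if 0 else None])
t=cv2.hconcat([cv2.resize(i[140:190,205:317],None,fx=3.5,fy=7,interpolation=cv2.INTER_CUBIC) for i in(a,im)])
b=cv2.hconcat([cv2.resize(i[300:332,205:317],None,fx=3.5,fy=7,interpolation=cv2.INTER_CUBIC) for i in(a,im)])
cv2.imwrite("pics/win.png",cv2.vconcat([t,b])[:600])
```

```text
(no output)
```

View pics/win.png

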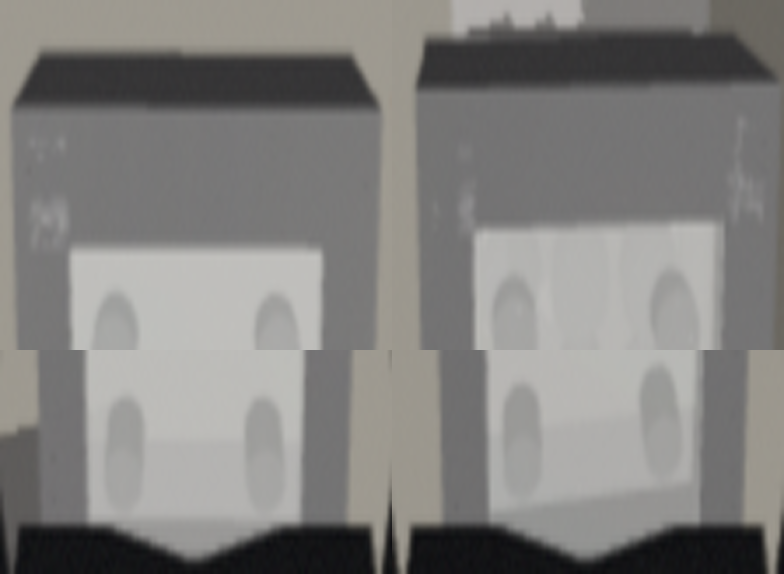

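```bash
cat > fit.py <<'E'
from h import *
from scipy.optimize import least_squares
p=optics.camera_params("wrist");K=p["camera_matrix"];Mi=np.linalg.inv(p["mount"])
def pr(X): x=(X@Mi[:3,:3].T+Mi[:3,3])@K.T; return x[:,:2]/x[:,2:]
def back(u,z):
    d=p["mount"][:3,:3]@np.linalg.inv(K)@np.r_[u,1];c=p["mount"][:3,3];return c+d*(z-c[2])/d[2]
f=lambda l:np.array([(205+x/3.5-.36,(140+y/7 if y<350 else 300+(y-350)/7)-.43) for x,y in l])
A=f([(13,107),(381,107),(70,249),(322,249),(89,518),(300,518)])
B=f([(24,90),(387,84),(82,230),(324,224),(98,512),(300,484)])
O=np.array([back(u,-.022) for u in A]); print(O.round(4).tolist())
def res(q): return (pr(Ro.from_rotvec(q[:3]).apply(O-[0,0,-.022])+[0,0,-.022]+q[3:])-B).ravel()
s=least_squares(res,np.zeros(6)); print("rot deg",np.degrees(s.x[:3]),"shift mm",s.x[3:]*1e3,"res",s.fun.round(2))
R=Ro.from_rotvec(s.x[:3]); print("rim centre shift mm",(R.apply([[0,0,.026]])[0]-[0,0,.026]+s.x[3:])*1e3)
E
python3 fit.py
```

```text
[[-0.0229, -0.054, -0.022], [0.0233, -0.054, -0.022], [-0.0161, -0.0449, -0.022], [0.0162, -0.0449, -0.022], [-0.0161, 0.0365, -0.022], [0.016, 0.0365, -0.022]]
rot deg [-0.80615207 -5.6990192   0.37317043] shift mm [ 1.03808635 -0.86060444  1.75927857] res [ 0.18  0.03 -0.86  0.04 -0.23  0.2   1.04 -0.02 -0.99 -0.14  0.88 -0.15]
rim centre shift mm [-1.54487106 -0.50381649  1.6281988 ]
```

```bash
python3 -m creep '[[0,-0.0009,0,0,0.05,0,0.6],[0,-0.0009,0.004,0,0.09,0,0.6],[0,-0.0009,0.01,0,0.09,0,0.6],[0,-0.0009,0.018,0,0.09,0,0.6],[0,-0.0009,0.018,0,0.09,0,0.6],[0,-0.0009,0.018,0,0.09,0,0.6]]' 20
python3 - <<'E'
from h import *
T,o=tcp(); im=optics.camera("wrist"); np.save("Tw20.npy",T); cv2.imwrite("pics/w20.png",im[:,:,::-1]); print(np.linalg.inv(T)@[.5025,.1564,.04,1])
crop(im,(262,200),190,150,4,"pics/w20c.png")
a=optics.camera("scene"); crop(a,(323,215),80,70,10,"pics/s20.png")
E
```

```text
time: 18.15
ee_pos: [0.5034, 0.1566, 0.0499]
tcp_rot: [-180.0, -5.1, 71.0]
wrist_force: [0.5, -0.9, -0.6]
opening: 0.0527
[-1.37190782e-03 -7.88200694e-04  9.77581195e-03  1.00000000e+00]
```

View pics/w20c.png

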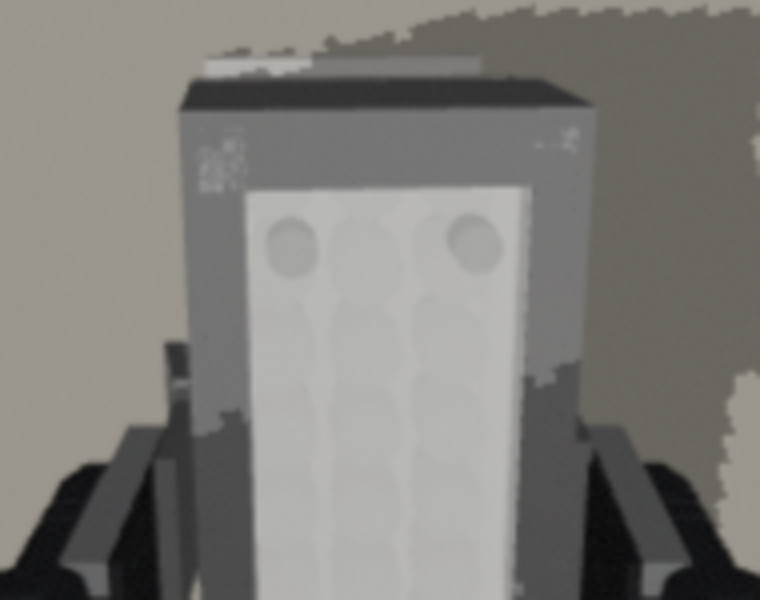

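View pics/s20.png

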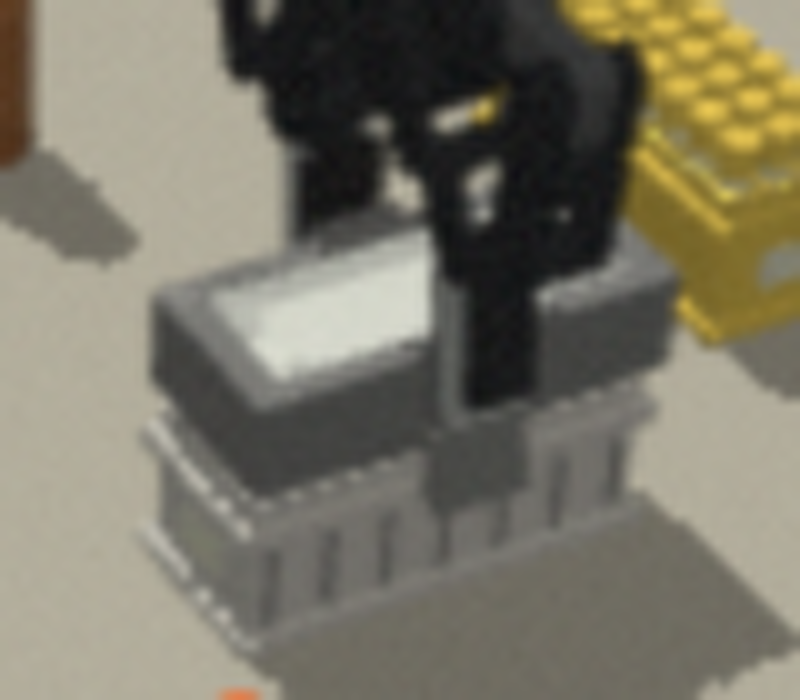

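```bash
python3 -m creep '[[-0.0002,0.0004,0.003,0,0,0,0.6],[-0.0005,0.0004,0.006,0,0,0,0.6],[-0.0006,0.0004,0.007,0,0,0,0.6],[-0.0006,0.0004,0.007,0,0,0,0.6]]' 20; python3 -m creep '[[-0.0001,0,0.001,0,0,0,0.6],[-0.0002,0,0.002,0,0,0,0.6],[-0.0002,0,0.002,0,0,0,0.6]]' 20
```

```text
time: 18.65
ee_pos: [0.5038, 0.1563, 0.0429]
tcp_rot: [-180.0, -5.1, 71.0]
wrist_force: [0.5, -0.8, -1.7]
opening: 0.0524
time: 18.95
ee_pos: [0.5041, 0.1566, 0.0422]
tcp_rot: [180.0, -5.2, 71.0]
wrist_force: [-4.1, -0.8, 7.2]
opening: 0.0524
```

```bash
python3 -m creep '[[-0.0001,-0.0003,0.0012,0,0,0,0.6],[-0.0002,-0.0006,0.0022,0,0,0,0.6],[-0.0002,-0.0006,0.0022,0,0,0,0.6]]' 20
python3 - <<'E'
from h import *
a=optics.camera("scene"); crop(a,(323,215),80,70,10,"pics/s21.png")
im=optics.camera("wrist");crop(im,(262,200),190,150,4,"pics/w21c.png")
E
```

```text
time: 19.25
ee_pos: [0.5041, 0.1568, 0.0406]
tcp_rot: [179.9, -5.2, 71.0]
wrist_force: [-3.3, -1.7, 10.4]
opening: 0.0527
```

View pics/s21.png

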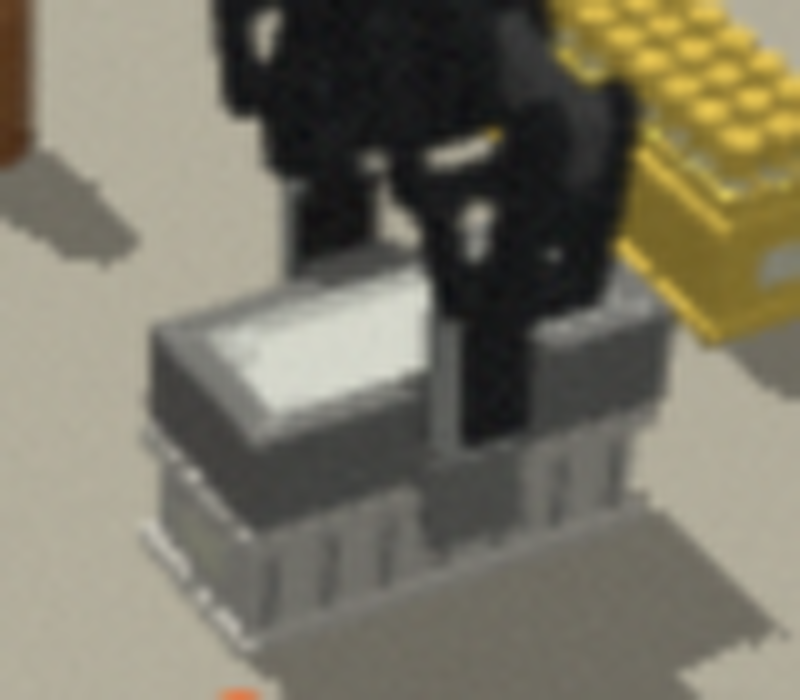

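View pics/w21c.png

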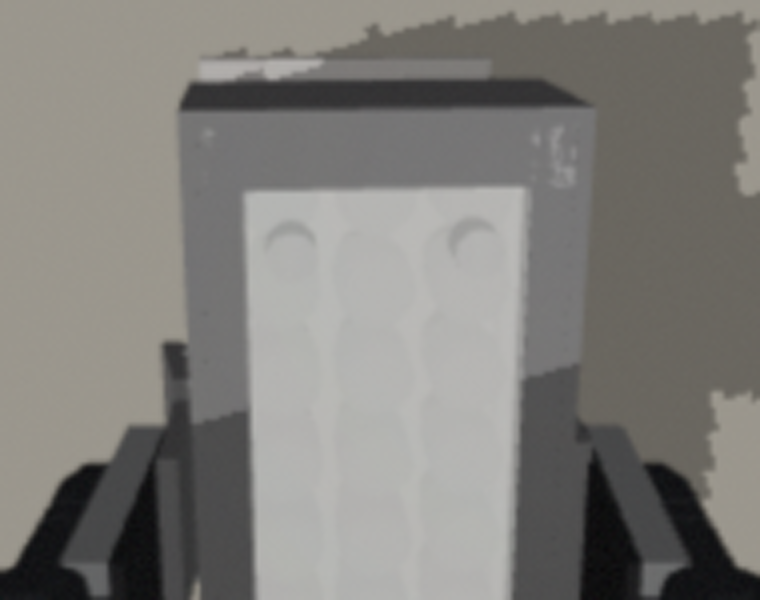

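```bash
python3 -m creep '[[-0.0003,0,0.0004,0,-0.03,0,0.6],[-0.0006,0,0.0008,0,-0.06,0,0.6],[-0.0009,0,0.0012,0,-0.09,0,0.6],[-0.0009,0,0.0012,0,-0.09,0,0.6],[-0.0009,0,0.0012,0,-0.09,0,0.6]]' 20
python3 - <<'E'
from h import *
T,o=tcp(); print(np.linalg.inv(T)@[.5025,.1564,.04,1])
a=optics.camera("scene"); crop(a,(323,215),80,70,10,"pics/s22.png")
im=optics.camera("wrist");cv2.imwrite("pics/w22.png",im[:,:,::-1]);crop(im,(262,200),190,150,4,"pics/w22c.png")
E
```

```text
time: 19.85
ee_pos: [0.5043, 0.1565, 0.0397]
tcp_rot: [179.9, -0.1, 71.0]
wrist_force: [-2.0, -0.7, 10.8]
opening: 0.0523
[-6.87114826e-04 -1.64247393e-03 -2.87934096e-04  1.00000000e+00]
```

View pics/s22.png

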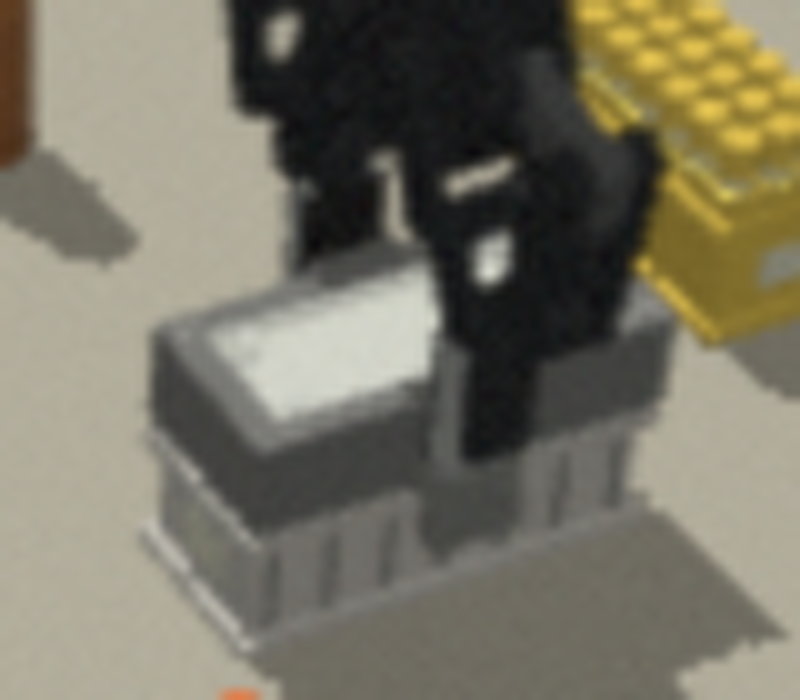

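View pics/w22c.png

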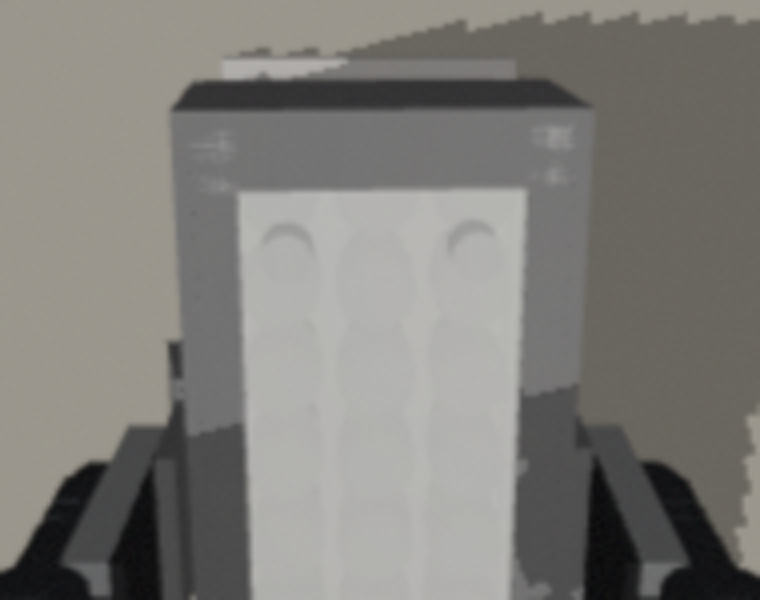

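```bash
python3 -m creep '[[-0.0006,0,0.0004,0,0,0,0.6],[-0.0014,0,0.001,0,0,0,0.6],[-0.0014,0,0.001,0,0,0,0.6]]' 20
python3 - <<'E'
from h import *
T,o=tcp(); print(np.linalg.inv(T)@[.5025,.1564,.04,1], o["wrist_force"]@T[:3,:3])
im=optics.camera("wrist");cv2.imwrite("pics/w23.png",im[:,:,::-1]);crop(im,(262,200),190,150,4,"pics/w23c.png")
E
```

```text
time: 20.25
ee_pos: [0.5039, 0.1554, 0.039]
tcp_rot: [179.9, -0.2, 71.0]
wrist_force: [-2.6, 1.0, 13.2]
opening: 0.0521
[ 5.45472095e-04 -1.63995312e-03 -9.85640873e-04  1.00000000e+00] [  0.09754563  -2.74553988 -13.23920745]
```

View pics/w23c.png

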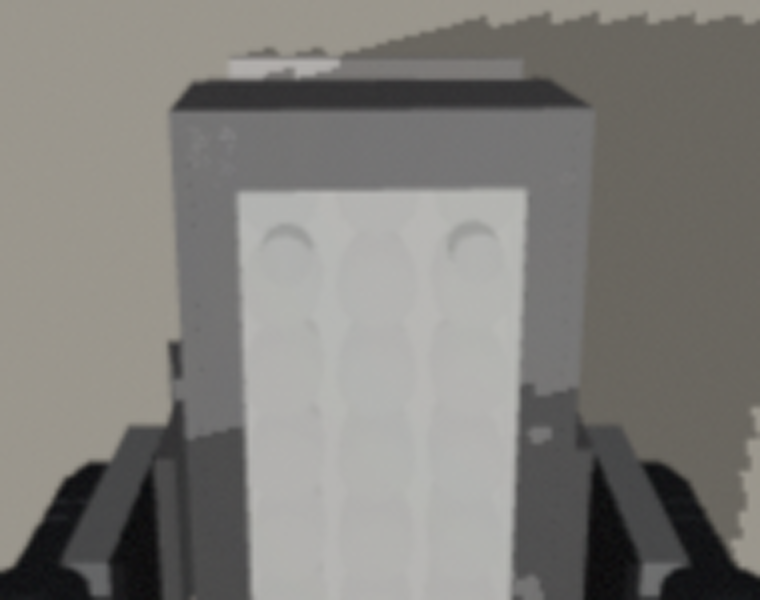

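```bash
python3 -m creep '[[0.0005,0,0,0,0,0,0.63],[0.001,0,0,0,0,0,0.65],[0.001,0,0,0,0,0,0.67],[0.001,0,0,0,0,0,0.7],[0.001,0,0,0,0,0,0.73],[0.001,0,0,0,0,0,0.76]]' 20
python3 - <<'E'
from h import *
T,o=tcp(); print(np.linalg.inv(T)@[.5025,.1564,.04,1], o["wrist_force"]@T[:3,:3])
im=optics.camera("wrist");cv2.imwrite("pics/w24.png",im[:,:,::-1]);crop(im,(262,200),190,150,4,"pics/w24c.png")
E
```

```text
time: 20.9
ee_pos: [0.503, 0.1554, 0.0367]
tcp_rot: [-180.0, 0.0, 71.0]
wrist_force: [-0.2, 0.4, 0.2]
opening: 0.0649
[ 7.91513219e-04 -7.87659860e-04 -3.31263005e-03  1.00000000e+00] [ 0.31502017 -0.30354986 -0.21913158]
```

View pics/w24c.png

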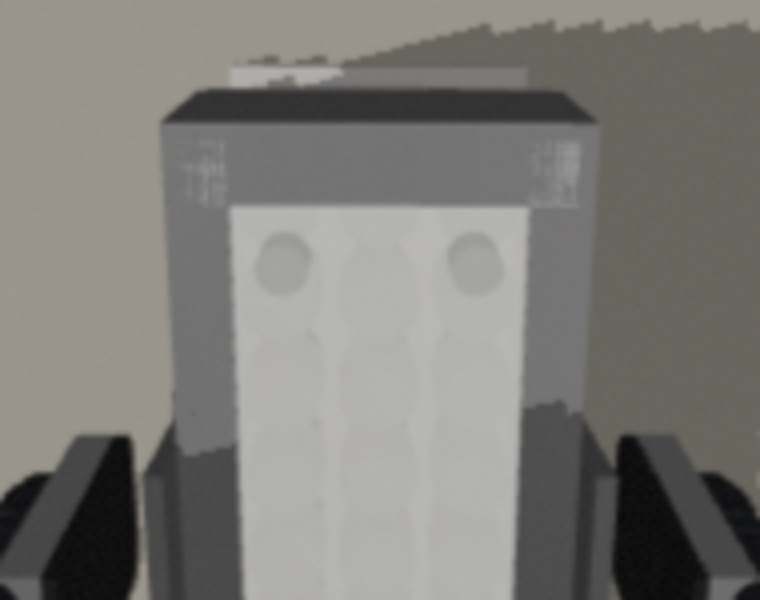

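```bash
python3 -m creep '[[0,0,0,0,0,0,0.92],[0,0,-0.005,0,0,0,0.92],[0,0,-0.04,0,0,0,0.92],[0.0008,-0.0008,-0.065,0,0,0,0.5],[0.0008,-0.0008,-0.065,0,0,0,0],[0.0008,-0.0008,-0.065,0,0,0,0],[0.0008,-0.0008,-0.065,0,0,0,0],[0.0008,-0.0008,-0.065,0,0,0,0]]' 20
python3 - <<'E'
from h import *
T,o=tcp(); print(np.linalg.inv(T)@[.5025,.1564,.04,1], o["wrist_force"]@T[:3,:3])
im=optics.camera("wrist");cv2.imwrite("pics/w25.png",im[:,:,::-1]);crop(im,(262,200),190,150,4,"pics/w25c.png")
a=optics.camera("scene"); crop(a,(323,215),80,70,10,"pics/s25.png")
E
```

```text
time: 21.75
ee_pos: [0.5021, 0.1563, 0.1008]
tcp_rot: [-179.9, 0.1, 71.0]
wrist_force: [0.6, 0.8, 1.3]
opening: 0.005
[3.36614684e-04 4.63052758e-04 6.08029316e-02 1.00000000e+00] [ 0.98595294  0.33974095 -1.32898905]
```

View pics/w25c.png

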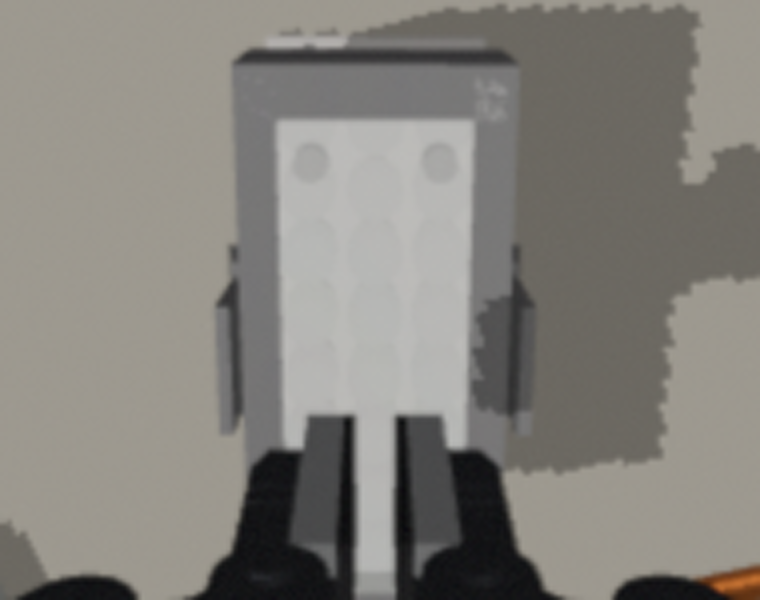

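View pics/s25.png

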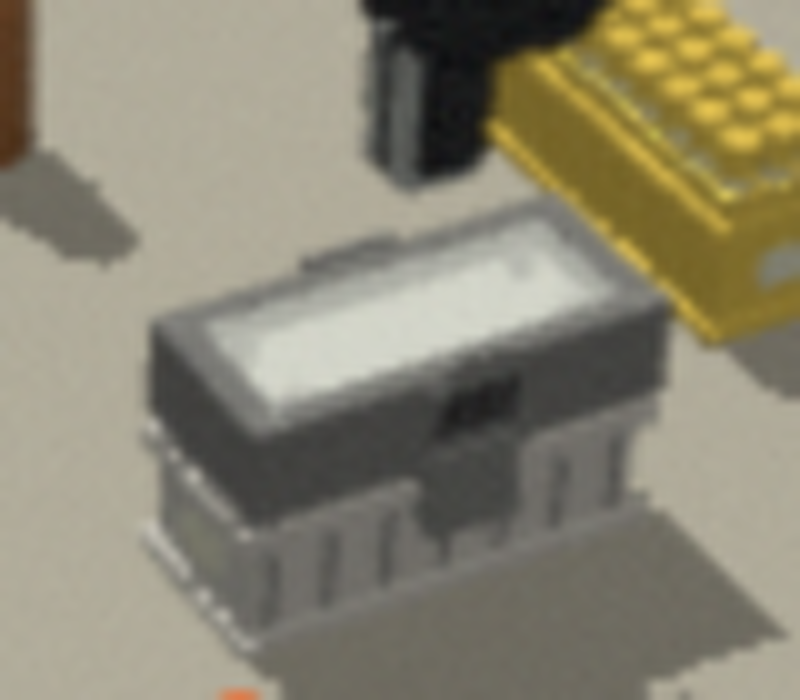

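The cover is now level and symmetric on the rack and stands about 3 mm high, as expected. Next I press the middle of the top.

```bash
python3 -m creep '[[0,0,0.02,0,0,0,0],[0,0,0.034,0,0,0,0],[0,0,0.034,0,0,0,0],[0,0,0.036,0,0,0,0],[0,0,0.037,0,0,0,0],[0,0,0.037,0,0,0,0]]'; python3 -m creep '[[0,0,0.0005,0,0,0,0],[0,0,0.001,0,0,0,0],[0,0,0.0015,0,0,0,0],[0,0,0.0015,0,0,0,0]]'
```

```text
time: 22.45
ee_pos: [0.5028, 0.1565, 0.0653]
tcp_rot: [180.0, -0.0, 71.0]
wrist_force: [-0.4, -0.6, -0.1]
opening: -0.0002
time: 22.85
ee_pos: [0.5026, 0.1565, 0.0633]
tcp_rot: [-180.0, -0.0, 71.0]
wrist_force: [0.9, -0.4, 0.4]
opening: -0.0001
```

```bash
python3 -m creep '[[0,0,0.0007,0,0,0,0],[0,0,0.0014,0,0,0,0],[0,0,0.002,0,0,0,0],[0,0,0.002,0,0,0,0]]'; python3 -m creep '[[0,0,0.0005,0,0,0,0],[0,0,0.001,0,0,0,0],[0,0,0.001,0,0,0,0]]';python3 -m creep '[[0,0,0.0005,0,0,0,0],[0,0,0.001,0,0,0,0],[0,0,0.001,0,0,0,0]]'
```

```text
time: 23.25
ee_pos: [0.5027, 0.1565, 0.0621]
tcp_rot: [180.0, -0.0, 71.0]
wrist_force: [-2.2, -0.8, 7.4]
opening: 0.0005
time: 23.55
ee_pos: [0.5027, 0.1565, 0.0616]
tcp_rot: [180.0, -0.0, 71.0]
wrist_force: [-3.5, -1.3, 11.1]
opening: -0.0
time: 23.85
ee_pos: [0.5028, 0.1565, 0.061]
tcp_rot: [179.9, -0.1, 71.0]
wrist_force: [-5.0, -1.5, 13.7]
opening: 0.0
```

```bash
python3 -m creep '[[0,0,0.0004,0,0,0,0],[0,0,0.0008,0,0,0,0],[0,0,0.0008,0,0,0,0]]'; python3 -m creep '[[0,0,0.0004,0,0,0,0],[0,0,0.0008,0,0,0,0],[0,0,0.0008,0,0,0,0]]'
```

```text
time: 24.15
ee_pos: [0.5028, 0.1566, 0.0603]
tcp_rot: [179.9, -0.1, 71.0]
wrist_force: [-4.7, -2.4, 15.2]
opening: -0.0001
time: 24.45
ee_pos: [0.5028, 0.1565, 0.0596]
tcp_rot: [179.9, -0.1, 71.0]
wrist_force: [-4.0, -0.5, 12.2]
opening: 0.0003
```

```bash
python3 -m creep '[[0,0,0.0004,0,0,0,0],[0,0,0.0008,0,0,0,0],[0,0,0.0008,0,0,0,0]]'; python3 -m creep '[[0,0,0.0004,0,0,0,0],[0,0,0.0008,0,0,0,0],[0,0,0.0008,0,0,0,0]]'
```

```text
time: 24.75
ee_pos: [0.5028, 0.1566, 0.0585]
tcp_rot: [179.9, -0.1, 71.0]
wrist_force: [-4.8, -2.3, 13.0]
opening: -0.0003
time: 25.05
ee_pos: [0.5029, 0.1566, 0.058]
tcp_rot: [179.9, -0.1, 71.0]
wrist_force: [-5.3, -1.8, 15.3]
opening: 0.0002
```

```bash
python3 -m creep '[[0,0,0.0004,0,0,0,0],[0,0,0.0008,0,0,0,0],[0,0,0.0008,0,0,0,0]]'
python3 - <<'E'
from h import *
im=optics.camera("wrist");crop(im,(262,200),190,150,4,"pics/w26c.png")
a=optics.camera("scene"); crop(a,(323,215),80,70,10,"pics/s26.png")
E
```

```text
time: 25.35
ee_pos: [0.5029, 0.1566, 0.0576]
tcp_rot: [179.9, -0.1, 71.0]
wrist_force: [-6.3, -2.6, 18.1]
opening: -0.0001
```

View pics/w26c.png

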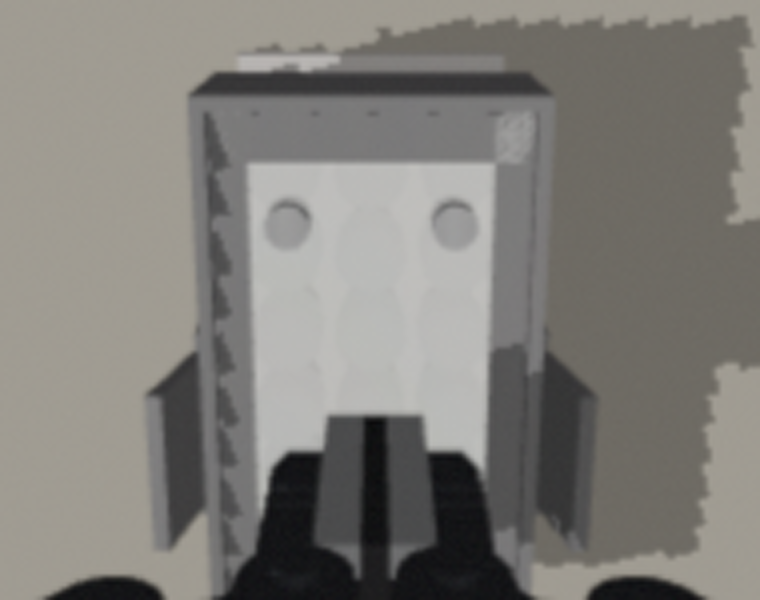

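View pics/s26.png

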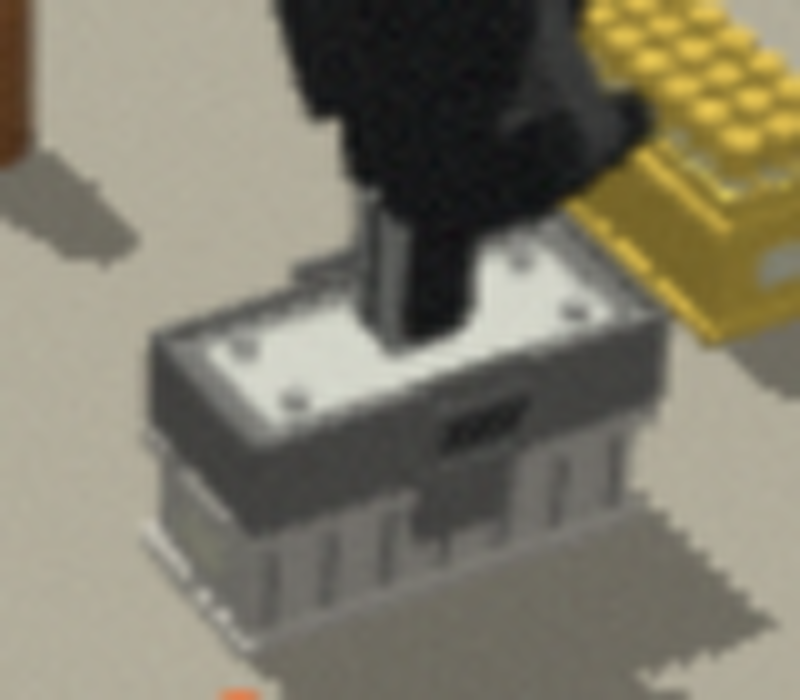

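Both tabs have sprung fully out: they span 450 px against 335 px for the cover, a ratio of 62:46. So both hooks clicked. I retract and check.

```bash
python3 -m creep '[[0,0,-0.005,0,0,0,0],[0,0,-0.03,0,0,0,0],[0,0,-0.07,0,0,0,0],[0,0,-0.11,0,0,0,0],[0,0.02,-0.15,0,0,0,0],[0,0.03,-0.15,0,0,0,0],[0,0.03,-0.15,0,0,0,0],[0,0.03,-0.15,0,0,0,0]]'
python3 - <<'E'
from h import *
T,o=tcp();im=optics.camera("wrist");cv2.imwrite("pics/w27.png",im[:,:,::-1])
R=T[:3,:3]; r=np.array([.5025,.1564,0]);pr=lambda x,y,z: proj("wrist",r+R@[x,y,-z],T)[0]
c=pr(0,0,.06);og=np.array(crop(im,c,80,110,5,"pics/w27c.png"))
for nm,z in(("flange",.034),("top",.06)):print(nm,[((pr(x,y,z)-og)*5+2).round().tolist() for y in(-.053,.053) for x in(-.023,.023)])
print("pads",[((pr(x,0,.06)-og)*5+2).round().tolist() for x in(-.031,.031)])
a=optics.camera("scene");cv2.imwrite("pics/s27full.png",a[:,:,::-1]); crop(a,(323,215),80,70,10,"pics/s27.png")
t=optics.camera("top");cv2.imwrite("pics/t27.png",t[:,:,::-1])
E
```

```text
time: 26.25
ee_pos: [0.5304, 0.1466, 0.2039]
tcp_rot: [-179.9, 0.1, 71.0]
wrist_force: [-0.6, 0.2, -0.5]
opening: 0.0003
flange [[99.0, 13.0], [314.0, 13.0], [108.0, 486.0], [303.0, 486.0]]
top [[89.0, 10.0], [324.0, 10.0], [101.0, 521.0], [311.0, 521.0]]
pads [[57.0, 279.0], [356.0, 279.0]]
```

View pics/w27c.png

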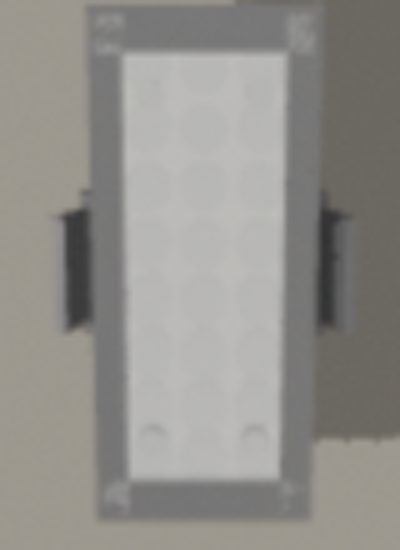

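View pics/s27.png

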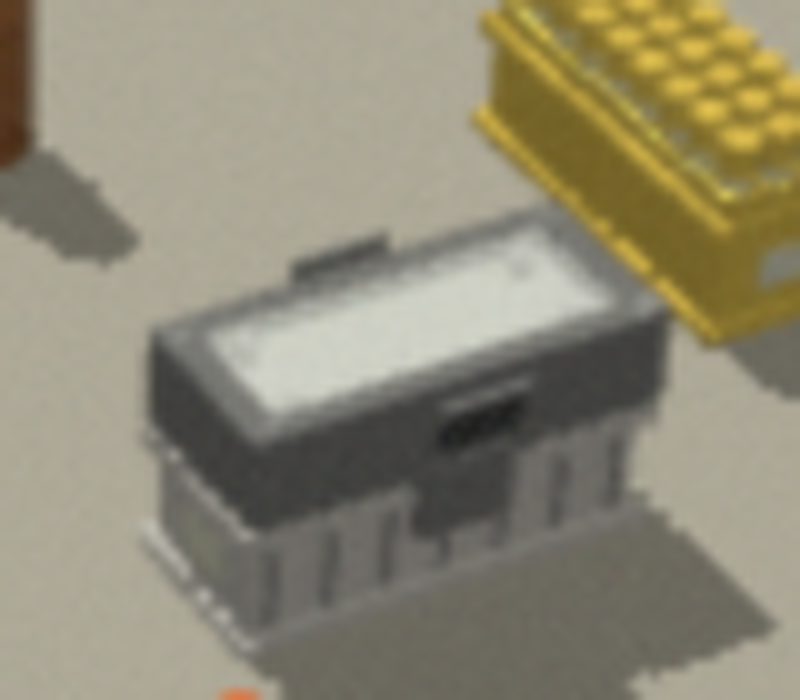

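View pics/s27full.png

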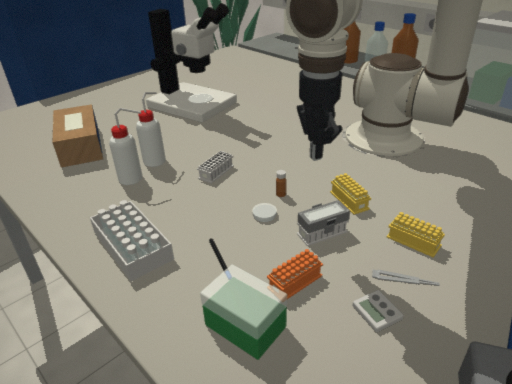

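View pics/t27.png

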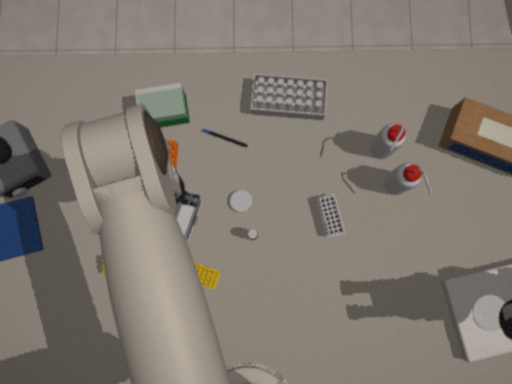

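```bash
python3 -c "
from workcell import bot
print(bot.get_obs()['wrist_force'],bot.get_obs()['time']);print(bot.job_done())"
```

```text
[-0.63944567 -0.34962838  0.39080402] 26.4
the job is handed in; nothing more can be done
None
```

The cover is on the filled rack, fully home with both hooks caught. I handed the job in at 26.4 s; no verdict is reported.

**What I did:** I squeezed the tabs at 20 N and lifted the cover off, leaving the empty rack standing. I seated it on the grey-capped rack with up to about 13 N, released the tabs and pressed the middle of the top. It went home at about 15 N and I stopped at 18 N.

**What went wrong first:** My first seating failed. The cover sat about 0.8 mm off-centre and tilted when I released the tabs, and pressing it to about 25 N did not click. I regripped it, lifted it clear, levelled it, re-centred it until the sideways force was near zero, and seated it again.

**Last checks:**
- **Cover:** The wrist picture shows both pads fully sprung out. The top's corners and the pads lie within about 1 px of where a home cover should be.
- **Racks and bystanders:** Both racks and the dish, vial, pen and bottles are where they were in the pictures I compared by eye.
- **Less certain:** The click came at about 15 N, slightly below the stated 17 to 25 N. The arm hid the timer and forceps in the last top view; the scene view shows them in place.

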